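# Shut the aquarium drain valve with its loose crank

### The arm

A 6-joint arm with a two-finger parallel gripper is mounted at the origin on the work surface. World frame = base frame: x ahead of the robot, y to its left, z up, the work surface at z = 0. Lengths are in mm, angles in rad, forces in N, time in s.
With the tool pointing down it reaches from about 350 to 975 mm from the base axis. Payload 7.1 kg.
Tool frame: the origin (TCP) lies at the very end of the fingers, on their centre line; the grasp point (between the pads) lies 19 mm behind it (ctrl.tcp_to_grasp is the distance from the TCP to the grasp point, in mm); z points along the fingers, x is the direction in which the jaws open and shut, and the axes are right-handed (so a half turn about z gives the same grasp; the last joint's range is limited). The gripper opens to 88 mm and grips with 3 to 60 N. Pads are 20 mm wide; open, the fingers measure 115 mm over their backs; the gripper's body (75 mm by 178 mm) begins 61 mm behind the grasp point.
Start: joints at [-0.019, 0.423, 1.63, -0, 1.089, -0.019], TCP at [624.984, 0.026, 222.675] pointing down, gripper open.
Joint ranges: [-3, 3], [-0.9, 2.11], [0.09, 2.58], [-1.31, 4.45], [0.11, 2.69], [-2.54, 2.54]. Speed limits (rad/s): [2.39, 2.39, 3.01, 3.14, 3.14, 3.14].

### API

Orientations are given as a rotation vector (axis times angle).
In Python, from workcell import get_obs, viewer, ctrl, masks_of gives the robot as it stands. The module is installed in compiled form; this text tells all that it offers.
- The arm moves only by the shell command python3 -m inch 'ROWS'. ROWS is JSON, a list of rows, each an object of numbers: "tx", "ty", "tz": the shift along the tool's x, y, z in cm; "ax", "ay", "az": the turn, a rotation vector about the tool's x, y, z in degrees; "jaw": the opening, from 0 (shut) to 1 (fully open). In form: [{"tx": .., "ty": .., "tz": .., "ax": .., "ay": .., "az": .., "jaw": ..}, ...]. A call has 1 to 12 rows; each row shifts and turns the commanded pose from where the row before left it, along the tool's axes as they then stand; what a row does not reach is not made up. A row lasts 1/8 s, in which the tool goes at most 62.5 mm and 10.7 degrees, less where a joint would pass 70% of its speed; a pose out of reach is approached as far as the arm can. A call is refused whole if a number of a shift passes 6.25 or a number of a turn 10.7, either way. A call with a gripper value outside its range is refused whole. The fingers move at their own pace and stop on an object; the grip force is fixed at half the most. Time passes only in rows, so rows that do not move let the fingers close. It gives the time, the measured TCP pose, the force and the opening at its end, in the units of the state.
- get_obs(): the state, without advancing time (a new reading comes with each control period).
- viewer.get_image(name): name is "scene" or "side" or "wrist"; returns (picture, depth): 420x560x3 uint8, red, green, blue; 420x560 float32, mm along the optical axis (not along the pixel's ray), 0 where there is no reading.
- viewer.get_calibration(name): a dict with "fx", "fy", "cx", "cy" (pixels), "rvec" (rotation vector, rad) and "tvec" (3), from world to camera coordinates, as OpenCV has them. Camera axes: x right, y down, z forward; pixel columns grow to the right and rows downward; lengths in mm; the calibration is good to about 2 mm. A picture is of the moment at which its call begins: read the wrist's pose just before it. get_calibration takes no time and is no camera call; for the wrist camera it gives the pose at the moment of the call.
- ctrl.close_job(): hands the job in, once; it reports no verdict.
Trained networks look in the newest picture that a camera, given by its name, has taken for a name from the list of things; names that differ only in an ending like _2 or _b are one class to them, and where a whole thing is asked for, a point or a joint stands for the part that bears it (a point fixed in the world has none). Each returns a list of dicts, best first, with "score" (0 to 1); they miss things now and then, are a little off and sometimes report something else, mostly with a low value. They report only what shows in the picture. A call takes as long as a camera call. They do not tell look-alikes from the thing itself.
- masks_of(camera, thing): "pixels" (420x560 bool, what is visible of it) and "location" ([column, row] in pixels, amid what is visible of it).
The state is a dict: "t": time; "qpos": joint angles; "qvel": joint speeds; "joint_torque": joint torques, N m; "ee_pos": TCP position; "orientation": TCP orientation; "ft_force": force on the tool from outside, world axes, zero at the start; "moment": the same for the moment, N m; "width": finger opening in mm.
Only numpy, scipy, OpenCV 4.12 (cv2) and the standard library are available. Lean on these libraries where they do the work, as an engineer would, in place of code of your own. Each camera call takes 0.05 s, during which the arm holds its last target. There are 200 camera calls.

### The job

Shut the aquarium's drain valve: take the loose crank from the tool tray, push it fully home on the valve's leaning square spindle and wind it clockwise, as seen looking down onto the spindle's end, until the valve is fully shut at its stop. Then lift the crank off and lay it back flat in the tray, setting it down by hand rather than dropping it. Leave the other things where they are.

Things in the scene. Friction and masses are not known exactly. Their poses are not given: they have to be found in the camera images.
- crank_hub (a point): Point on the loose steel crank's hub, on its socket axis, 24 mm above its underside. The hub is a square block 26 x 26 mm, 40 mm tall, flats facing +-x and +-y, with a 13.6 mm square socket through it along z. z points away from the underside (the end that goes on the spindle first), x towards the winding grip. At the start the crank lies flat in the tray, hub and grip pointing up.
- crank_knob (a point): Centre of the crank's black plastic winding grip: a cylinder 24 mm in diameter, 45 mm long, parallel to the hub, that spins freely on its pin. Its axis is 80 mm from the socket axis along the crank's x; it reaches from 10 to 55 mm above the level of the underside (this point: 34 mm). Axes as crank_hub.
- spindle_seat (a point): Foot of the bare bright-metal square spindle of the grey Y-pattern drain valve, on its axis, on the flat gland nut where the crank's underside rests when home; 126 mm above the shelf. z points outwards along the spindle, which leans 30 degrees from vertical towards the robot. The square is 12 mm wide, faces to +-x and +-y (turns with the spindle), 28 mm long, its last 4 mm tapering to 6 mm.
- spindle (a joint): Turn of the valve spindle in rad: 0 open, growing clockwise seen from its outer end (about -z of spindle_seat), hard stop at 4.7 = fully shut. Starts between 0 and 1.2. Needs about 0.15 N m (2 N at the winding grip) and stays where it is left. The crank fits in any of four quarter turns with about 6 degrees of play in turn and rocks about 4; it clears the pipes all the way round.
- tray: Shallow white plastic tool tray fixed on the shelf, 240 mm (x) by 180 mm (y) outside, walls and floor 5 mm thick, rim 18 mm high; origin at the centre of its underside, so its inner floor is at z = 5 mm of its frame. The crank starts in it, hub 35 to 55 mm from the tray's centre towards -x.
- breeder_box: Clear acrylic breeder box with a lid, 166 x 116 mm, 101 mm tall with its knob, fixed; origin at the centre of its underside. Leave alone.
- suction_clip: Small red suction-cup clip, 38 mm across, 30 mm tall, lying loose in a corner of the tray (+x, +y of the tray frame); origin at its underside. Leave alone.
- tongs: Stainless steel tongs lying on the shelf between the robot and the valve, 205 mm long along their x, 25 mm wide, 10 mm high; origin at the centre underneath. Leave alone.
- siphon_bell: Black plastic gravel siphon bell standing mouth down, 52 mm wide, 118 mm tall; origin at its underside. Leave alone.
- shrimp_tube: White ceramic shrimp tube lying on its side, 90 mm long along its x, 40 mm across; origin underneath its middle. Leave alone.
- food_jar: Amber glass food jar, 60 mm wide, 75 mm tall; origin at its underside. Leave alone.
- conditioner: White bottle of water conditioner, 54 mm wide, 140 mm tall; origin at its underside. Leave alone.
- crank: The whole loose crank, about 0.22 kg; origin on the socket axis at its underside, axes as crank_hub. Its flat steel arm, 18 mm wide and 6 mm thick, flush with the underside, runs from the hub along +x to 92 mm from the socket axis.
There are look-alikes about, which are no part of the job. There is more than one size of the crank; the job needs the largest.

How it is judged (in metres and radians):
On the way, in this order (a step that is already met when the one before it is completed fails the run):
1. the crank is fully home on the square spindle, with the valve still open (x of crank_hub in the frame of spindle_seat between -0.004 and 0.004 m and y of crank_hub in the frame of spindle_seat between -0.004 and 0.004 m and z of crank_hub in the frame of spindle_seat between 0.018 and 0.03 m and angle between the z axis of crank_hub and the z axis of spindle_seat, either way round below 0.17 rad and value of joint spindle below 2.2 rad), for 0.2 s.
2. the valve is wound shut, to within 0.25 rad of its stop, with the crank still home on the spindle (x of crank_hub in the frame of spindle_seat between -0.004 and 0.004 m and y of crank_hub in the frame of spindle_seat between -0.004 and 0.004 m and z of crank_hub in the frame of spindle_seat between 0.018 and 0.03 m and angle between the z axis of crank_hub and the z axis of spindle_seat, either way round below 0.17 rad and value of joint spindle above 4.45 rad), for 0.2 s.
3. the crank is lowered by hand into the tray: its underside within 12 mm of the tray's floor while the fingers still touch it (x of crank_hub in the frame of tray between -0.115 and 0.115 m and y of crank_hub in the frame of tray between -0.085 and 0.085 m and x of crank_knob in the frame of tray between -0.115 and 0.115 m and y of crank_knob in the frame of tray between -0.085 and 0.085 m and z of crank_hub in the frame of tray between 0.02 and 0.041 m and contact force between crank and the fingers above 0.3 N and value of joint spindle above 4.45 rad), for 0.05 s.
At the end, for the whole second after the job is handed in: The valve spindle is within 0.25 rad of its shut stop (joint above 4.45), and the crank is off it, lying flat (within 0.1 rad, hub upward, on the tray's floor within 5 mm) with hub and grip inside the tray's walls, at rest and let go (x of crank_hub in the frame of tray between -0.115 and 0.115 m and y of crank_hub in the frame of tray between -0.085 and 0.085 m and x of crank_knob in the frame of tray between -0.115 and 0.115 m and y of crank_knob in the frame of tray between -0.085 and 0.085 m and z of crank_hub in the frame of tray between 0.024 and 0.034 m and angle between crank_hub's own z axis and vertical below 0.1 rad and linear speed of crank below 0.02 m/s and value of joint spindle above 4.45 rad); the robot touches nothing.
It fails at once if a bystander (bell, shrimp tube, tongs, suction clip, food jar, bottle) is shifted more than 30 mm or knocked over (distance of any of siphon_bell, shrimp_tube, tongs, suction_clip, food_jar, conditioner from where it was at the start of the episode above 0.03 m or angle between any of siphon_bell, shrimp_tube, tongs, suction_clip, food_jar, conditioner's own z axis and vertical above 0.5 rad).
It also fails if it takes over 72 s, if anything falls off the work surface, if the arm or the gripper's body presses on something with over 40 N, if the wrist force passes 120 N, or if a joint passes its speed limit or range.

## Working session

There is one attempt and no reset: what is moved stays moved. The work goes in short steps, Python scripts to look and compute and a shell command to move; the robot and the scene stay as the last step left them, time stands still between calls to the robot, and variables do not carry over. Pictures are saved under pics/ and viewed, about 8 in all and at most 12, crops included, and the job is handed in when it is done.

```bash
mkdir -p pics
cat > h.py <<'E'
import numpy as np, cv2
from scipy.spatial.transform import Rotation as R
from workcell import get_obs, viewer, ctrl, masks_of
def cam(n):
    c=viewer.get_calibration(n); return c,R.from_rotvec(np.array(c["rvec"]).ravel()).as_matrix(),np.array(c["tvec"]).ravel()
def cloud(n,d,cal=None):
    c,M,t=cal or cam(n)
    v,u=np.indices(d.shape); P=np.stack([(u-c["cx"])/c["fx"]*d,(v-c["cy"])/c["fy"]*d,d],-1)
    return (P-t)@M   # world
def proj(n,p,cal=None):
    c,M,t=cal or cam(n); q=np.atleast_2d(p)@M.T+t
    return np.c_[q[:,0]/q[:,2]*c["fx"]+c["cx"],q[:,1]/q[:,2]*c["fy"]+c["cy"]]
def save(n,im): cv2.imwrite("pics/"+n,im[...,::-1])
E
python3 - <<'E'
from h import *
a,da=viewer.get_image("scene"); 
np.savez("scene0",a=a,d=da)
P=cloud("scene",da)
for th in ["crank","crank_knob","spindle_seat","spindle","tray","tongs","suction_clip"]:
    for m in masks_of("scene",th):
        px=m["pixels"]&(da>0); print("scene",th,round(m["score"],2),np.round(m["location"]),px.sum(),np.round(np.median(P[px],0)) if px.any() else "")
b,db=viewer.get_image("side"); np.savez("side0",a=b,d=db); P=cloud("side",db)
for th in ["crank","spindle"]:
    for m in masks_of("side",th):
        px=m["pixels"]&(db>0); print("side",th,round(m["score"],2),np.round(m["location"]),px.sum(),np.round(np.median(P[px],0)) if px.any() else "")
save("scene0.png",cv2.resize(a,(800,600)));save("side0.png",cv2.resize(b,(800,600)))
print(get_obs()["t"])
E
```

```text
scene crank 0.61 [351. 249.] 370 [525. 308.  31.]
scene crank 0.6 [311. 223.] 149 [503. 131.  20.]
scene crank 0.58 [418. 274.] 255 [470. 485.  17.]
scene crank 0.53 [184. 194.] 192 [ 708. -310.   33.]
scene crank_knob 0.74 [345. 279.] 130 [625. 360.  14.]
scene crank_knob 0.69 [350. 250.] 363 [524. 308.  32.]
scene crank_knob 0.68 [313. 224.] 159 [503. 134.  19.]
scene crank_knob 0.51 [416. 274.] 301 [469. 484.  13.]
scene spindle_seat 0.37 [346. 278.] 100 [624. 361.  15.]
scene spindle_seat 0.32 [312. 196.] 264 [382.  10.   5.]
scene tongs 0.52 [317. 196.] 209 [378.  10.   6.]
scene suction_clip 0.5 [346. 280.] 158 [623. 360.  11.]
side crank 0.87 [244. 293.] 826 [521. 310.  28.]
side crank 0.77 [198. 374.] 558 [480. 482.  22.]
side crank 0.7 [191. 298.] 227 [614. 364.  11.]
side crank 0.54 [290. 259.] 328 [499. 150.  18.]
side spindle 0.43 [281. 180.] 64 [604.  43. 141.]
0.55
```

View pics/scene0.png

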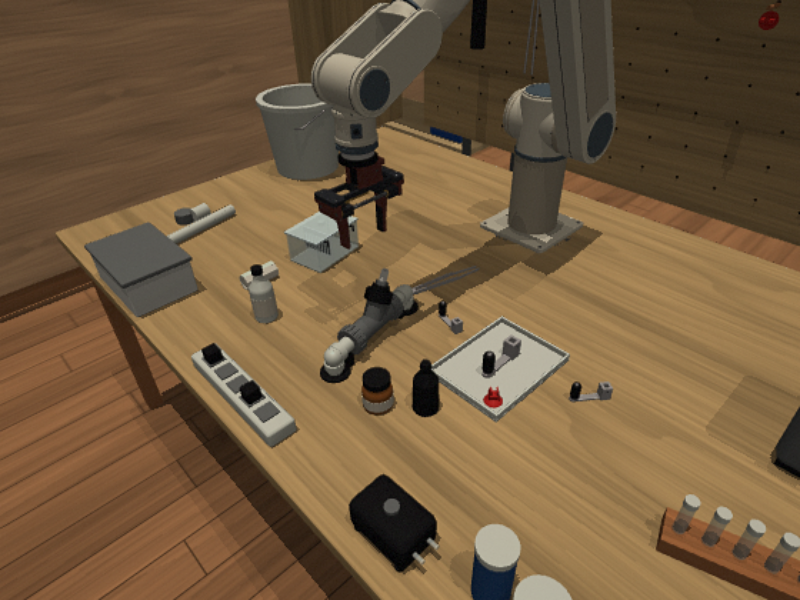

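View pics/side0.png

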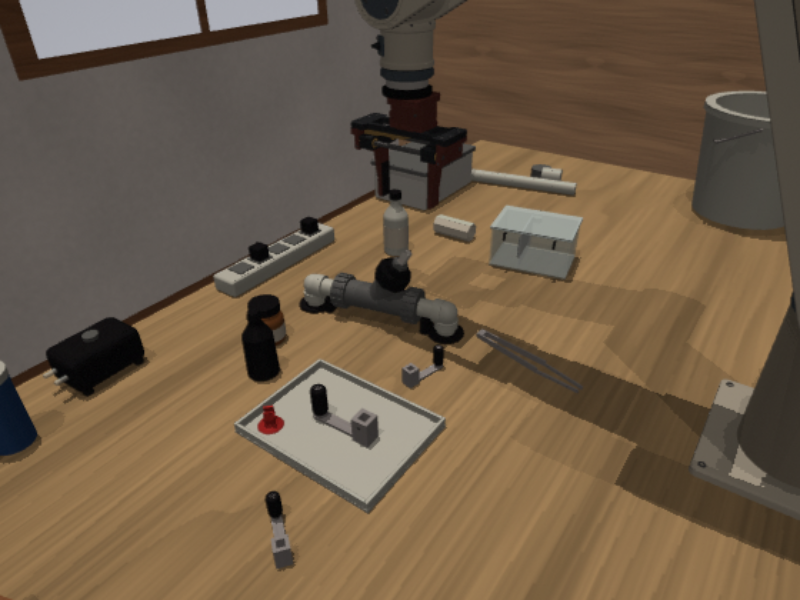

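The scene picture (800×600) shows three cranks: tray crank at (505,355), which is clearly the biggest, one on the shelf at (450,320) and one on the shelf at (590,390). The two shelf ones are small look-alikes. The valve's spindle is at (383,275), or (402,258) in the side view. I choose the tray crank and will check it in a crop.

Run:
```python
from h import *
w,dw=viewer.get_image("wrist"); cal=cam("wrist"); np.savez("wrist0",a=w,d=dw); 
print(cal[1].round(2),cal[2].round(),-cal[1].T@cal[2],cal[0]["fx"])
for m in masks_of("wrist","spindle")+masks_of("wrist","spindle_seat"):
    print(m["score"],m["location"],m["pixels"].sum())
for n in ["scene","side"]:
    z=np.load(n+"0.npz"); P=cloud(n,z["d"]); ok=(z["d"]>0)
    for nm,lo,hi in [("hubtop",41,49),("knobtop",56,64)]:
        s=ok&(P[...,2]>lo)&(P[...,2]<hi)&(abs(P[...,0]-530)<110)&(abs(P[...,1]-320)<90)
        q=P[s]; print(n,nm,len(q),q.mean(0).round(1) if len(q) else "",q.min(0).round(),q.max(0).round()) if len(q) else 0
    for nm,lo,hi in [("rim",15,21)]:
        s=ok&(P[...,2]>lo)&(P[...,2]<hi)&(abs(P[...,0]-550)<180)&(abs(P[...,1]-320)<150)&(z["a"].min(-1)>120)
        q=P[s]; r=cv2.minAreaRect(q[:,:2].astype(np.float32)); print(n,nm,len(q),r)
a=np.load("side0.npz")["a"]
c1=cv2.resize(a[240:400,150:330],(540,480)); save("crop.png",np.hstack([c1]))
save("wrist0.png",w)
```

```text
[[ 1.   -0.   -0.  ]
 [ 0.   -0.95  0.3 ]
 [-0.   -0.3  -0.95]] [-625.  -37.  392.] [625.41942088  82.74647264 384.78483528] 312.2030448113058
0.74 [258.2, 178.7] 550
0.79 [262.5, 172.4] 592
scene hubtop 79 [514.  304.1  45.2] [479. 288.  41.] [583. 317.  49.]
scene knobtop 39 [572.9 305.9  59.9] [562. 296.  56.] [582. 315.  63.]
scene rim 258 ((532.9182739257812, 304.1018981933594), (180.8972625732422, 241.8352508544922), 89.81879425048828)
side hubtop 161 [507.4 305.5  44.3] [477. 289.  41.] [576. 318.  49.]
side knobtop 65 [569.  307.2  58.9] [559. 297.  56.] [582. 318.  62.]
side rim 592 ((533.7730712890625, 305.19219970703125), (180.9599151611328, 240.23956298828125), 89.52821350097656)
```

View pics/wrist0.png

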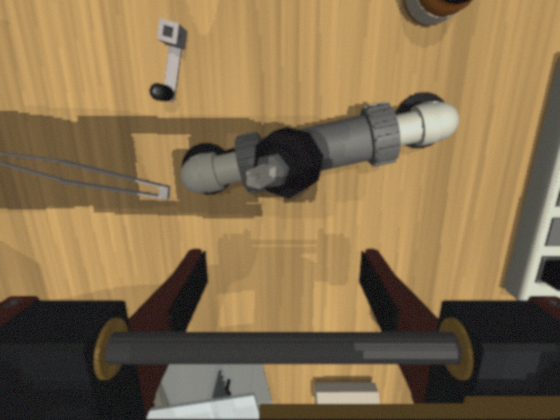

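View pics/crop.png

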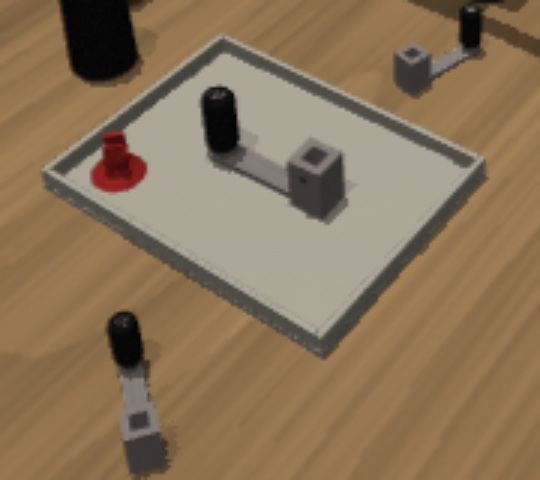

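The crop confirms it: the tray crank is far larger than both shelf ones. In the wrist view the spindle is at (262,175), leaning left towards the robot along the pipe. Next I'll work out the spindle geometry.

Run:
```python
from h import *
o=get_obs(); print(o["ee_pos"],R.from_rotvec(o["orientation"]).as_matrix().round(3),o["width"],ctrl.tcp_to_grasp)
z=np.load("wrist0.npz"); P=cloud("wrist",z["d"]); a=z["a"].astype(int)
print(z["d"][250:310:20,300])
for (u0,u1,v0,v1) in [(236,326,126,198)]:
    for v in range(v0,v1,6):
        print(v,' '.join("%d,%d,%d:%d"%(*P[v,u].round(),a[v,u].mean()) for u in range(u0,u1,8)))
# all-camera spindle pixels
for n in ["scene","side"]:
    q=np.load(n+"0.npz"); Q=cloud(n,q["d"]); s=(abs(Q[...,0]-600)<50)&(abs(Q[...,1]-40)<40)&(Q[...,2]>125)&(q["a"].mean(-1)>70)
    print(n,s.sum(),Q[s].mean(0).round(1),Q[s].min(0).round(),Q[s].max(0).round())
```

```text
[6.25008186e+02 1.26345610e-02 2.22712326e+02] [[ 1. -0.  0.]
 [-0. -1. -0.]
 [ 0.  0. -1.]] 87.45927901282408 18.700000000000003
[418.12323 427.86166 437.67346]
126 569,70,0:87 579,70,-2:92 588,70,1:85 598,70,1:81 607,70,1:83 617,70,0:84 626,70,0:75 636,70,0:106 645,70,0:87 655,70,0:79 660,71,46:64 667,72,54:74
132 569,63,1:92 579,63,0:89 592,65,42:74 598,63,0:79 607,63,0:81 619,69,111:20 626,68,109:30 633,68,106:14 640,68,103:27 650,66,69:45 658,66,64:68 666,66,61:90
138 577,60,55:78 585,60,58:63 594,60,59:61 601,59,47:50 612,63,106:19 619,63,109:32 626,64,114:27 633,64,118:31 639,64,120:24 647,63,108:23 657,61,79:76 666,61,68:85
144 578,54,62:68 586,55,67:70 594,55,69:67 605,58,100:21 612,58,104:22 619,59,112:19 626,59,112:25 633,59,116:26 639,59,121:29 647,59,113:26 654,58,103:51 665,55,75:78
150 578,49,68:65 586,49,70:70 594,49,71:73 605,52,100:19 613,54,118:21 619,55,123:29 626,55,125:29 633,54,118:31 639,54,120:29 646,54,119:28 654,53,110:16 665,50,80:79
156 578,43,70:85 587,44,75:79 595,44,76:73 605,49,113:30 613,50,122:65 619,50,127:74 626,50,126:27 633,50,126:23 640,49,119:
[... 492 characters left out ...]
,36,129:27 640,34,118:20 646,34,121:17 654,33,111:18 676,12,0:121
180 575,16,56:91 586,20,75:62 602,36,152:114 608,35,150:102 613,33,140:100 619,31,129:68 626,30,127:47 633,30,127:18 640,28,117:28 647,29,121:18 655,26,107:44 676,5,0:129
186 566,-3,-1:74 576,-3,-1:71 601,30,150:101 608,30,150:102 612,24,123:53 619,25,128:43 626,25,124:22 633,23,117:19 640,23,118:19 647,24,120:40 667,-3,1:95 677,-3,0:133
192 566,-11,1:89 576,-11,0:87 592,3,59:69 596,-11,-1:61 606,-11,-1:57 619,14,103:16 626,16,108:28 633,16,112:22 640,17,116:48 657,-11,0:87 667,-11,1:109 677,-11,0:131
scene 1305 [598.9  52.4 533.1] [550.   2. 129.] [650.  65. 621.]
side 232 [595.5  54.5 410.7] [552.  10. 126.] [649.  64. 524.]
```

```bash
python3 -m inch '[{"tx":-1.9,"ty":-1.1,"tz":0.4},{"tx":-1.9,"ty":-1.1,"tz":0.4},{"tx":-1.9,"ty":-1,"tz":0.4},{"ay":10},{"ay":10},{"ay":10},{}]'
python3 - <<'E'
from h import *
o=get_obs(); w,dw=viewer.get_image("wrist"); np.savez("wrist1",a=w,d=dw,pos=o["ee_pos"],ori=o["orientation"],rv=cam("wrist")[1],tv=cam("wrist")[2])
print(o["ee_pos"],R.from_rotvec(o["orientation"]).as_matrix().round(3))
u,v=proj("wrist",[611,37,138])[0]; print(u,v)
u,v=int(u),int(v); c=w[max(v-75,0):v+75,max(u-100,0):u+100]; save("w1.png",cv2.resize(c,None,fx=4,fy=4,interpolation=cv2.INTER_CUBIC)); print(max(u-100,0),max(v-75,0))
E
```

```text
[6.25008186e+02 1.26345610e-02 2.22712326e+02] [[ 1. -0.  0.]
 [-0. -1. -0.]
 [ 0.  0. -1.]]
265.1769542980111 174.59070453969514
165 99$[0]: bad value
```

View pics/w1.png

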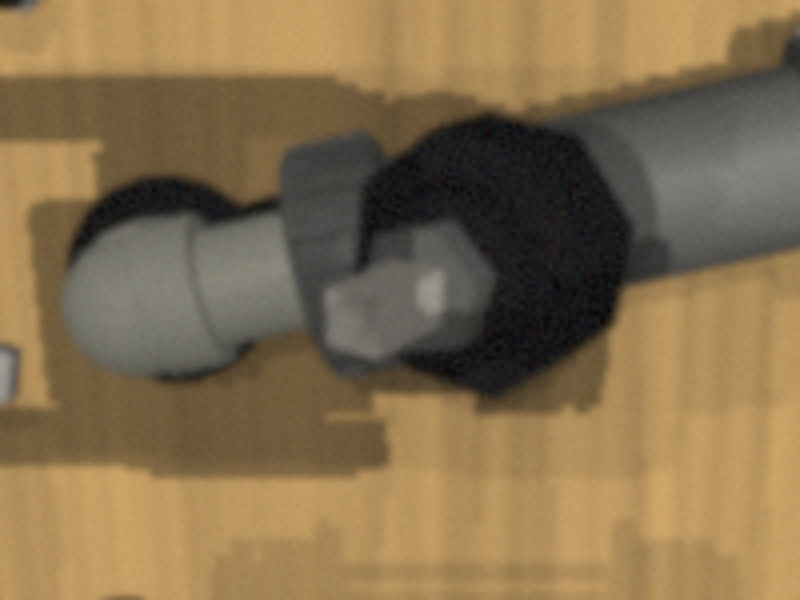

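The move was refused, so rows probably need all their keys. This crop, taken from the old pose, shows the hex gland nut at about crop (450,290) with the square spindle's end towards (375,310). I'll resend with full rows.

```bash
python3 -m inch '[{"tx":-1.9,"ty":-1.1,"tz":0.4,"ax":0,"ay":0,"az":0,"jaw":1},{"tx":-1.9,"ty":-1.1,"tz":0.4,"ax":0,"ay":0,"az":0,"jaw":1},{"tx":-1.9,"ty":-1,"tz":0.4,"ax":0,"ay":0,"az":0,"jaw":1},{"tx":0,"ty":0,"tz":0,"ax":0,"ay":10,"az":0,"jaw":1},{"tx":0,"ty":0,"tz":0,"ax":0,"ay":10,"az":0,"jaw":1},{"tx":0,"ty":0,"tz":0,"ax":0,"ay":10,"az":0,"jaw":1},{"tx":0,"ty":0,"tz":0,"ax":0,"ay":0,"az":0,"jaw":1},{"tx":0,"ty":0,"tz":0,"ax":0,"ay":0,"az":0,"jaw":1}]'
python3 - <<'E'
from h import *
o=get_obs(); w,dw=viewer.get_image("wrist"); np.savez("wrist1",a=w,d=dw,pos=o["ee_pos"],ori=o["orientation"],rv=cam("wrist")[1],tv=cam("wrist")[2])
print(o["ee_pos"],R.from_rotvec(o["orientation"]).as_matrix().round(3))
u,v=proj("wrist",[611,37,138])[0]; print(u,v)
u,v=int(u),int(v); c=w[max(v-60,0):v+60,max(u-80,0):u+80]; save("w2.png",cv2.resize(c,None,fx=5,fy=5,interpolation=cv2.INTER_CUBIC)); print(max(u-80,0),max(v-60,0))
E
```

```text
t: 1.75
ee_pos: [569.4, 32.0, 211.6]
orientation: [3.035, -0.0, 0.811]
ft_force: [-0.1, -0.3, 1.2]
width: 88.1
[569.37622954  32.01409878 211.58852742] [[ 0.867 -0.     0.499]
 [-0.    -1.    -0.   ]
 [ 0.499  0.    -0.867]]
281.04848970719087 212.98418553922804
201 152
```

View pics/w2.png

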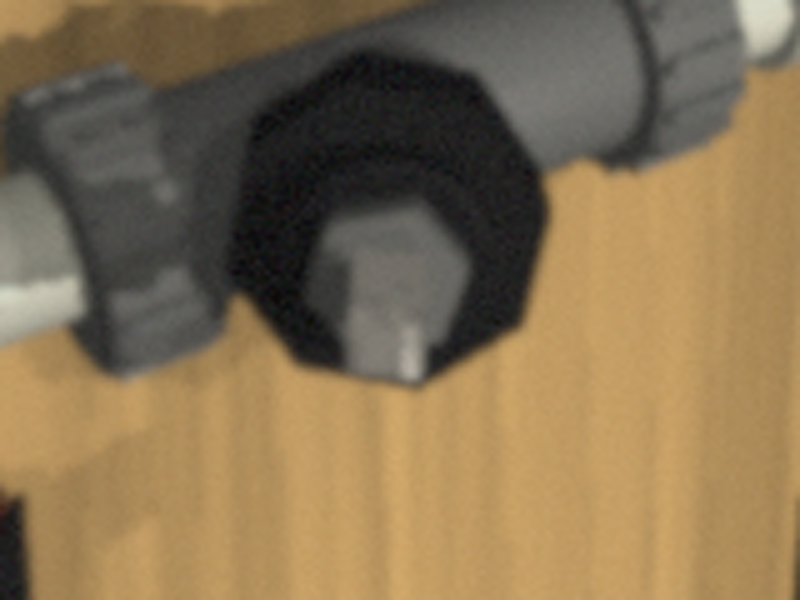

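The spindle stands out from the hex nut: its foot is near crop (400,270) and its end near (385,370). I'll fit a spindle-plus-nut model to both wrist depth images and check it with an overlay.

```bash
cat > fit.py <<'E'
from h import *
from scipy.optimize import least_squares
def frame(az,roll):
    n=np.array([np.sin(np.pi/6)*np.cos(az),np.sin(np.pi/6)*np.sin(az),np.cos(np.pi/6)])
    x=np.cross([0,0,1],n); x/=np.linalg.norm(x); M=np.c_[x,np.cross(n,x),n]
    return M@R.from_euler("z",roll).as_matrix()
def load():
    out=[]
    z=np.load("wrist0.npz"); 
    M1=R.from_matrix(np.load("wrist1.npz")["rv"])
    z1=np.load("wrist1.npz")
    c=cam("wrist")[0]
    # wrist0 camera pose (printed earlier)
    s=np.sin(0.3069);k=np.cos(0.3069); 
    o1=R.from_rotvec(z1["ori"]).as_matrix(); C1=-z1["rv"].T@z1["tv"]; rc=z1["rv"]@o1; off=o1.T@(C1-z1["pos"])
    o0=np.diag([1.,-1,-1]); p0=np.array([625.01,0.01,222.71]); rv0=rc@o0.T; C0=p0+o0@off
    return [("w0",z["a"],z["d"],(c,rv0,-rv0@C0)),("w1",z1["a"],z1["d"],(c,z1["rv"],z1["tv"]))]
def sdf(p):
    h=np.where(p[:,2]>24,6-(p[:,2]-24)*.75,6.)
    q=np.c_[abs(p[:,0])-h,abs(p[:,1])-h,p[:,2]-28]
    b=np.linalg.norm(np.maximum(q,0),axis=1)+np.minimum(q.max(1),0)
    return np.where(abs(b)<abs(p[:,2]),b,p[:,2])
if __name__=="__main__":
    V=load(); clouds=[]
    for n,a,d,cal in V:
        P=cloud(n,d,cal); clouds.append((P[d>0]))
    best=None
    for az0 in np.radians([180,190,200]):
      for r0 in np.radians([0,22,45,67]):
        x=np.array([618,39,az0,r0,0,0])
        for it in range(5):
            def sel(C,x):
                p=(C-[x[0],x[1],126])@frame(x[2],x[3]); rr=np.linalg.norm(p[:,:2],axis=1)
                return C[(rr<13)&(p[:,2]>-4)&(p[:,2]<33)]
            S=[sel(C,x) for C in clouds]
            def f(x):
                F=frame(x[2],x[3]); return np.r_[tuple(sdf((s-[x[0],x[1],126+x[4+i]])@F) for i,s in enumerate(S))+(x[4:]/2,)]
            r=least_squares(f,x,loss="soft_l1"); x=r.x
        c=r.cost/sum(map(len,S))
        print(np.round([x[0],x[1],np.degrees(x[2]),np.degrees(x[3])%90,x[4],x[5]],1),round(c,3),[len(s) for s in S])
        if best is None or c<best[0]: best=(c,x)
    x=best[1]; np.save("fit",x); F=frame(x[2],x[3])
    tiles=[]
    for n,a,d,cal in V:
        b=np.array([[i,j] for i,j in [(6,6),(-6,6),(-6,-6),(6,-6)]])
        s=6; u0,v0=[int(t) for t in proj(n,[612,37,138],cal)[0]]; u0-=33;v0-=45
        im=cv2.resize(a[v0:v0+90,u0:u0+66],None,fx=s,fy=s,interpolation=cv2.INTER_CUBIC).copy()
        for lvl,k in [(0,1),(24,1),(28,.5)]:
            p=np.c_[b*k,np.full(4,lvl)]@F.T+[x[0],x[1],126]
            q=((proj(n,p,cal)-[u0,v0]+.5)*s).astype(np.int32); cv2.polylines(im,[q],True,(255,0,0) if lvl==0 else (0,255,0),1)
        tiles.append(im)
    save("fit.png",np.hstack(tiles))
E
python3 fit.py
```

```text
[6.146e+02 3.710e+01 1.916e+02 7.400e+01 2.000e-01 9.000e-01] 0.16 [891, 744]
[6.146e+02 3.710e+01 1.916e+02 7.400e+01 2.000e-01 9.000e-01] 0.16 [891, 744]
[6.146e+02 3.710e+01 1.916e+02 7.400e+01 2.000e-01 9.000e-01] 0.16 [891, 744]
[6.146e+02 3.710e+01 1.916e+02 7.400e+01 2.000e-01 9.000e-01] 0.16 [891, 744]
[6.146e+02 3.710e+01 1.916e+02 7.400e+01 2.000e-01 9.000e-01] 0.16 [891, 744]
[6.146e+02 3.710e+01 1.916e+02 7.400e+01 2.000e-01 9.000e-01] 0.16 [891, 744]
[6.146e+02 3.710e+01 1.916e+02 7.400e+01 2.000e-01 9.000e-01] 0.16 [891, 744]
[6.146e+02 3.710e+01 1.916e+02 7.400e+01 2.000e-01 9.000e-01] 0.16 [891, 744]
[6.146e+02 3.710e+01 1.916e+02 7.400e+01 2.000e-01 9.000e-01] 0.16 [891, 744]
[6.146e+02 3.710e+01 1.916e+02 7.400e+01 2.000e-01 9.000e-01] 0.16 [891, 744]
[6.146e+02 3.710e+01 1.916e+02 7.400e+01 2.000e-01 9.000e-01] 0.16 [891, 744]
[6.146e+02 3.710e+01 1.916e+02 7.400e+01 2.000e-01 9.000e-01] 0.16 [891, 744]
```

View pics/fit.png

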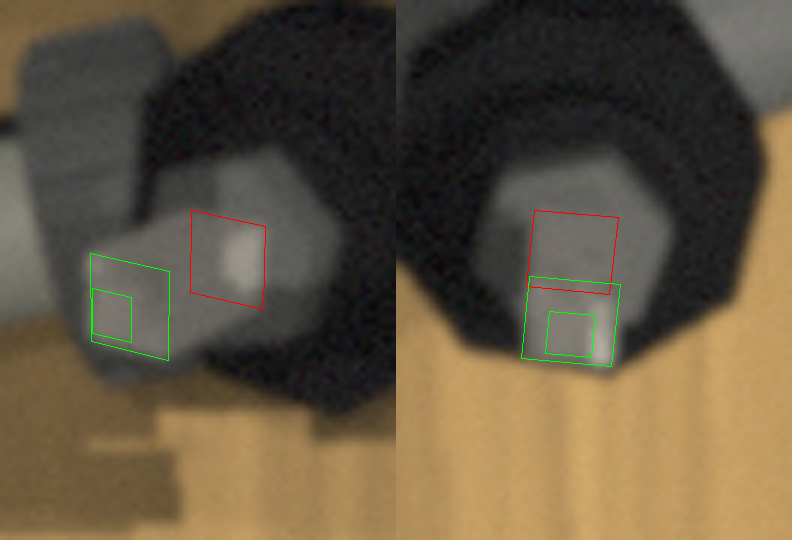

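The fit agrees in both views: foot (614.6, 37.1, 126), lean azimuth 191.6°. The overlay's square lies on the spindle edges. Next I'll untilt, go over the tray and measure the crank with the same camera.

```bash
python3 -m inch '[{"tx":0,"ty":0,"tz":0,"ax":0,"ay":-10,"az":0,"jaw":1},{"tx":0,"ty":0,"tz":0,"ax":0,"ay":-10,"az":0,"jaw":1},{"tx":0,"ty":0,"tz":0,"ax":0,"ay":-10,"az":0,"jaw":1},{"tx":-1,"ty":-4,"tz":0,"ax":0,"ay":0,"az":0,"jaw":0.7},{"tx":-1,"ty":-4,"tz":0,"ax":0,"ay":0,"az":0,"jaw":0.7},{"tx":-1,"ty":-4,"tz":0,"ax":0,"ay":0,"az":0,"jaw":0.7},{"tx":-1,"ty":-4,"tz":0,"ax":0,"ay":0,"az":0,"jaw":0.7},{"tx":-1,"ty":-4,"tz":0,"ax":0,"ay":0,"az":0,"jaw":0.7},{"tx":0,"ty":-3.3,"tz":0,"ax":0,"ay":0,"az":0,"jaw":0.7},{"tx":0,"ty":0,"tz":0,"ax":0,"ay":0,"az":0,"jaw":0.7},{"tx":0,"ty":0,"tz":0,"ax":0,"ay":0,"az":0,"jaw":0.7}]'
python3 - <<'E'
from h import *
o=get_obs(); w,d=viewer.get_image("wrist"); cal=cam("wrist"); np.savez("wrist2",a=w,d=d)
print(o["ee_pos"],o["orientation"],o["width"])
P=cloud("wrist",d,cal); g=w.mean(-1)
def box(s,nm):
    q=P[s]; r=cv2.minAreaRect(q[:,:2].astype(np.float32)); print(nm,len(q),q.mean(0).round(1),np.round(r[0],1),np.round(r[1],1),round(r[2],1))
near=(abs(P[...,0]-530)<110)&(abs(P[...,1]-305)<80)&(d>0)
box(near&(P[...,2]>41)&(P[...,2]<50)&(P[...,0]<525),"hub"); box(near&(P[...,2]>55),"knob")
s=near&(P[...,2]>8)&(P[...,2]<16)&(P[...,0]>512)&(P[...,0]<555)&(abs(P[...,1]-306)<20); box(s,"arm")
s=(P[...,2]>14)&(P[...,2]<23)&(abs(P[...,0]-530)<140)&(abs(P[...,1]-305)<110); box(s,"rim")
for m in masks_of("wrist","suction_clip")[:2]: q=P[m["pixels"]]; print("clip",m["score"],np.median(q,0))
u,v=[int(t) for t in proj("wrist",[530,305,30],cal)[0]];u0=max(u-110,0);v0=max(v-90,0)
im=cv2.resize(w[v0:v0+150,u0:u0+200],None,fx=4,fy=4).copy();print(u0,v0)
save("tray.png",im)
E
```

```text
t: 3.18
ee_pos: [518.7, 264.8, 210.9]
orientation: [3.141, 0.0, -0.001]
ft_force: [0.0, -0.4, 0.0]
width: 61.3
[518.66978328 264.83511532 210.85153039] [ 3.14124881e+00  4.32690804e-04 -8.35190152e-04] 61.318350857209495
hub 482 [491.6 300.   45. ] [491.5 299.7] [26.  26.2] 2.1
knob 58286 [518.1 286.  301.3] [521.5 277.3] [159.6  60. ] 7.3
arm 585 [533.5 301.4  11. ] [533.8 301.2] [42.6 18.2] 1.2
rim 3777 [535.2 313.8  17.6] [534.3 302.6] [180.1 240.3] 89.6
clip 0.8 [616.2479676  355.46535301  10.89201442]
183 64
```

View pics/tray.png

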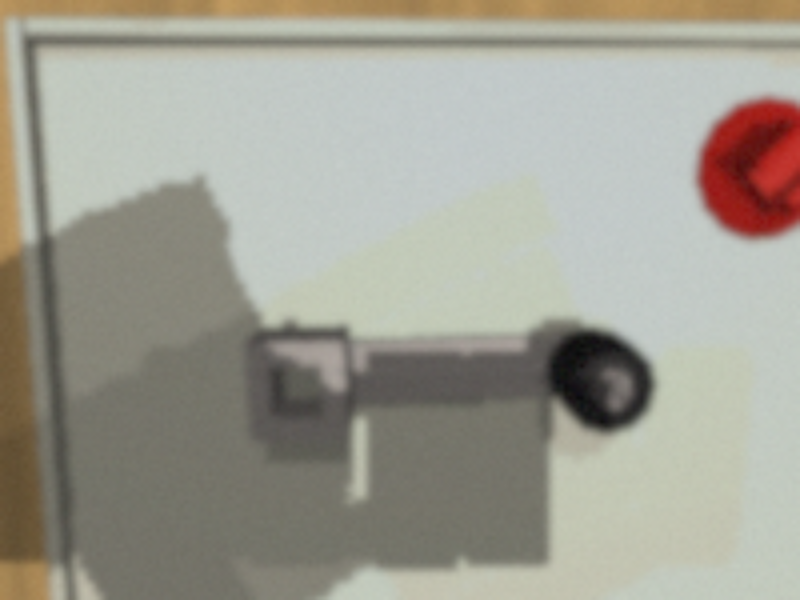

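The wrist view of the tray shows the hub at crop (300,375), the grip at (600,380) and the clip at (765,165). The hub is measured at (491.5, 299.7) with yaw of about 2°. Going down to grasp it.

```bash
python3 -m inch '[{"tx":-1.36,"ty":-1.75,"tz":2,"ax":0,"ay":0,"az":0,"jaw":0.62},{"tx":-1.36,"ty":-1.74,"tz":3,"ax":0,"ay":0,"az":0,"jaw":0.62},{"tx":0,"ty":0,"tz":3,"ax":0,"ay":0,"az":-2,"jaw":0.62},{"tx":0,"ty":0,"tz":3,"ax":0,"ay":0,"az":0,"jaw":0.62},{"tx":0,"ty":0,"tz":2.6,"ax":0,"ay":0,"az":0,"jaw":0.62},{"tx":0,"ty":0,"tz":2.5,"ax":0,"ay":0,"az":0,"jaw":0.62},{"tx":0,"ty":0,"tz":2,"ax":0,"ay":0,"az":0,"jaw":0.62},{"tx":0,"ty":0,"tz":1.5,"ax":0,"ay":0,"az":0,"jaw":0.62},{"tx":0,"ty":0,"tz":0,"ax":0,"ay":0,"az":0,"jaw":0.62},{"tx":0,"ty":0,"tz":0,"ax":0,"ay":0,"az":0,"jaw":0.3},{"tx":0,"ty":0,"tz":0,"ax":0,"ay":0,"az":0,"jaw":0.1},{"tx":0,"ty":0,"tz":0,"ax":0,"ay":0,"az":0,"jaw":0.1}]'; python3 -m inch '[{"tx":0,"ty":0,"tz":0,"ax":0,"ay":0,"az":0,"jaw":0.1},{"tx":0,"ty":0,"tz":0,"ax":0,"ay":0,"az":0,"jaw":0.1}]'
```

```text
t: 4.78
ee_pos: [491.1, 300.2, 15.3]
orientation: [-3.141, -0.055, -0.001]
ft_force: [0.1, -0.4, 0.6]
width: 28.1
t: 5.03
ee_pos: [491.1, 300.2, 15.3]
orientation: [-3.141, -0.055, -0.001]
ft_force: [-2.0, -0.6, 5.8]
width: 26.1
```

```bash
cat > plan.py <<'E'
from h import *
from fit import frame
x=np.load("fit.npy")
def seatR(k=0):
    F=frame(x[2],x[3]); best=None
    for i in range(4):
        G=F@R.from_euler("z",90*i,degrees=True).as_matrix()
        if best is None or G[0,0]>best[0,0]: best=G
    return best@R.from_euler("z",90*k,degrees=True).as_matrix()
S=np.array([x[0],x[1],126.])
def toolpose(G,off,dz=10.3,dy=0.):  # crank lifted off mm along axis
    return S+G@np.array([0,dy,off+dz]), G@np.diag([1.,-1,-1])
def delta(pos,Rm):
    o=get_obs(); R0=R.from_rotvec(o["orientation"]).as_matrix(); p=R0.T@(pos-o["ee_pos"])/10
    print("shift cm (tool now)",p.round(2),"turn deg",np.degrees(R.from_matrix(R0.T@Rm).as_rotvec()).round(1))
    print("shift cm in target axes",(Rm.T@(pos-o["ee_pos"])/10).round(2))
E
python3 -m inch '[{"tx":0,"ty":0,"tz":-1,"ax":0,"ay":0,"az":0,"jaw":0.1},{"tx":0,"ty":0,"tz":-2,"ax":0,"ay":0,"az":0,"jaw":0.1},{"tx":0,"ty":0,"tz":-3,"ax":0,"ay":0,"az":0,"jaw":0.1},{"tx":0,"ty":0,"tz":-3,"ax":0,"ay":0,"az":0,"jaw":0.1},{"tx":0,"ty":0,"tz":-3,"ax":0,"ay":0,"az":0,"jaw":0.1},{"tx":0,"ty":0,"tz":-3,"ax":0,"ay":0,"az":0,"jaw":0.1},{"tx":0,"ty":0,"tz":-3,"ax":0,"ay":0,"az":0,"jaw":0.1},{"tx":0,"ty":0,"tz":-3,"ax":0,"ay":0,"az":0,"jaw":0.1},{"tx":0,"ty":0,"tz":0,"ax":0,"ay":0,"az":0,"jaw":0.1}]'
python3 - <<'E'
from plan import *
G=seatR(); print(G.round(3)); p,Rm=toolpose(G,50); print(p); delta(p,Rm); print(toolpose(G,0)[0])
E
```

```text
t: 6.15
ee_pos: [492.0, 300.6, 227.9]
orientation: [-3.138, -0.055, -0.008]
ft_force: [0.2, -0.4, -3.2]
width: 26.0
[[ 0.871  0.041 -0.49 ]
 [-0.103  0.99  -0.1  ]
 [ 0.481  0.138  0.866]]
[585.11034612  31.06406467 178.22133185]
shift cm (tool now) [ 8.34 27.28  4.93] turn deg [ 6.5 29.   6.2]
shift cm in target axes [ 8.49 26.98  6.16]
[609.60149125  36.08241207 134.92006166]
```

```bash
python3 -m inch '[{"tx":1.19,"ty":3.9,"tz":0,"ax":0,"ay":0,"az":0,"jaw":0.1},{"tx":1.19,"ty":3.9,"tz":0,"ax":0,"ay":0,"az":0,"jaw":0.1},{"tx":1.19,"ty":3.9,"tz":0,"ax":0,"ay":0,"az":0,"jaw":0.1},{"tx":1.19,"ty":3.9,"tz":0,"ax":0,"ay":0,"az":0,"jaw":0.1},{"tx":1.19,"ty":3.9,"tz":0,"ax":0,"ay":0,"az":0,"jaw":0.1},{"tx":1.19,"ty":3.9,"tz":0,"ax":0,"ay":0,"az":0,"jaw":0.1},{"tx":1.2,"ty":3.88,"tz":0,"ax":0,"ay":0,"az":0,"jaw":0.1},{"tx":0,"ty":0,"tz":0,"ax":2.2,"ay":9.6,"az":2.1,"jaw":0.1},{"tx":0,"ty":0,"tz":0,"ax":2.2,"ay":9.7,"az":2,"jaw":0.1},{"tx":0,"ty":0,"tz":0,"ax":2.1,"ay":9.7,"az":2.1,"jaw":0.1},{"tx":0,"ty":0,"tz":0,"ax":0,"ay":0,"az":0,"jaw":0.1},{"tx":0,"ty":0,"tz":0,"ax":0,"ay":0,"az":0,"jaw":0.1}]'
python3 - <<'E'
from plan import *
p,Rm=toolpose(seatR(),45); delta(p,Rm)
E
```

```text
t: 7.65
ee_pos: [584.4, 30.4, 224.9]
orientation: [-2.924, 0.11, -0.75]
ft_force: [0.8, 0.6, -3.2]
width: 25.6
shift cm (tool now) [-2.16  0.56  4.6 ] turn deg [0.1 0.4 0.1]
shift cm in target axes [-2.19  0.58  4.58]
```

```bash
python3 -m inch '[{"tx":-0.72,"ty":0.19,"tz":1,"ax":0,"ay":0.4,"az":0,"jaw":0.1},{"tx":-0.72,"ty":0.19,"tz":1.5,"ax":0,"ay":0,"az":0,"jaw":0.1},{"tx":-0.72,"ty":0.18,"tz":1.5,"ax":0,"ay":0,"az":0,"jaw":0.1},{"tx":0,"ty":0,"tz":0.6,"ax":0,"ay":0,"az":0,"jaw":0.1},{"tx":0,"ty":0,"tz":0,"ax":0,"ay":0,"az":0,"jaw":0.1},{"tx":0,"ty":0,"tz":0,"ax":0,"ay":0,"az":0,"jaw":0.1}]'
python3 - <<'E'
from plan import *
G=seatR(); p,Rm=toolpose(G,45); delta(p,Rm)
w,d=viewer.get_image("wrist"); cal=cam("wrist"); o=get_obs()
s,ds=viewer.get_image("side"); cs=cam("side")
ims=[]
for n,a,c,k in [("wrist",w,cal,2),("side",s,cs,5)]:
    a=a.copy()
    h=(260//1,300)
    u,v=[int(t) for t in proj(n,S+G@[0,0,30],c)[0]]; W,H=390//k,500//k; u0=max(0,min(560-W,u-W//2)); v0=max(0,min(420-H,v-H//2))
    im=cv2.resize(a[v0:v0+H,u0:u0+W],None,fx=k,fy=k,interpolation=cv2.INTER_CUBIC).copy()
    b=np.array([(1,1),(-1,1),(-1,-1),(1,-1)])
    for lvl,r,col in [(0,6,(255,0,0)),(24,6,(0,255,0)),(45,13,(255,255,0)),(85,13,(255,255,0))]:
        q=((proj(n,np.c_[b*r,np.full(4,lvl)]@G.T+S,c)-[u0,v0])*k).astype(np.int32); cv2.polylines(im,[q],True,col,1)
    ims.append(im[:490,:385])
save("pre.png",np.hstack(ims))
E
```

```text
t: 8.4
ee_pos: [588.0, 31.5, 174.4]
orientation: [-2.92, 0.111, -0.765]
ft_force: [-0.4, 0.1, -2.5]
width: 25.7
shift cm (tool now) [-0.07  0.    0.03] turn deg [ 0.1 -0.2  0.1]
shift cm in target axes [-0.07  0.01  0.03]
```

View pics/pre.png

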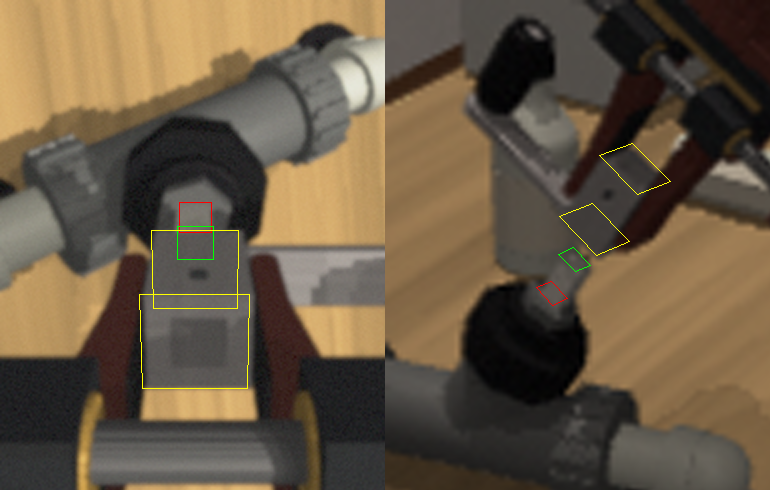

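The picture shows the hub (yellow box) lined up on the spindle in both views: hub end at (195,340) in the wrist half, spindle at (195,215). Pushing on.

```bash
python3 -m inch '[{"tx":-0.07,"ty":0,"tz":0.5,"ax":0,"ay":0,"az":0,"jaw":0.1},{"tx":0,"ty":0,"tz":0.6,"ax":0,"ay":0,"az":0,"jaw":0.1},{"tx":0,"ty":0,"tz":0.6,"ax":0,"ay":0,"az":0,"jaw":0.1},{"tx":0,"ty":0,"tz":0.4,"ax":0,"ay":0,"az":0,"jaw":0.1},{"tx":0,"ty":0,"tz":0.3,"ax":0,"ay":0,"az":0,"jaw":0.1},{"tx":0,"ty":0,"tz":0.3,"ax":0,"ay":0,"az":0,"jaw":0.1},{"tx":0,"ty":0,"tz":0,"ax":0,"ay":0,"az":0,"jaw":0.1}]'
python3 - <<'E'
from plan import *
p,Rm=toolpose(seatR(),0); delta(p,Rm); print(get_obs()["moment"])
E
```

```text
t: 9.38
ee_pos: [599.8, 34.1, 149.8]
orientation: [-2.921, 0.112, -0.764]
ft_force: [-0.1, 0.6, -2.6]
width: 25.8
shift cm (tool now) [ 0.12 -0.04  1.79] turn deg [ 0.1 -0.1  0.1]
shift cm in target axes [ 0.12 -0.03  1.79]
[-0.12929369  0.47058714  0.03059485]
```

```bash
python3 -m inch '[{"tx":0.05,"ty":0,"tz":0.4,"ax":0,"ay":0,"az":0,"jaw":0.1},{"tx":0,"ty":0,"tz":0.4,"ax":0,"ay":0,"az":0,"jaw":0.1},{"tx":0,"ty":0,"tz":0.4,"ax":0,"ay":0,"az":0,"jaw":0.1},{"tx":0,"ty":0,"tz":0.3,"ax":0,"ay":0,"az":0,"jaw":0.1},{"tx":0,"ty":0,"tz":0.2,"ax":0,"ay":0,"az":0,"jaw":0.1},{"tx":0,"ty":0,"tz":0,"ax":0,"ay":0,"az":0,"jaw":0.1}]'
python3 - <<'E'
from plan import *
p,Rm=toolpose(seatR(),0); delta(p,Rm); print(get_obs()["moment"])
E
```

```text
t: 10.12
ee_pos: [608.6, 35.7, 135.5]
orientation: [-2.921, 0.112, -0.764]
ft_force: [-0.9, -0.3, -1.6]
width: 25.8
shift cm (tool now) [ 0.06 -0.04  0.1 ] turn deg [ 0.1 -0.1  0.1]
shift cm in target axes [ 0.06 -0.04  0.1 ]
[-0.09244726  0.49884802  0.05225781]
```

```bash
python3 -m inch '[{"tx":0.03,"ty":0,"tz":0.1,"ax":0,"ay":0,"az":0,"jaw":0.1},{"tx":0,"ty":0,"tz":0.1,"ax":0,"ay":0,"az":0,"jaw":0.1},{"tx":0,"ty":0,"tz":0.1,"ax":0,"ay":0,"az":0,"jaw":0.1},{"tx":0,"ty":0,"tz":0,"ax":0,"ay":0,"az":0,"jaw":0.1},{"tx":0,"ty":0,"tz":0,"ax":0,"ay":0,"az":0,"jaw":0.1}]'
python3 - <<'E'
from plan import *
p,Rm=toolpose(seatR(),0); delta(p,Rm); print(get_obs()["moment"])
E
```

```text
t: 10.75
ee_pos: [609.0, 35.7, 134.8]
orientation: [-2.92, 0.112, -0.765]
ft_force: [-23.8, -5.6, 29.8]
width: 25.5
shift cm (tool now) [ 0.06 -0.04  0.02] turn deg [ 0.1 -0.2  0.1]
shift cm in target axes [ 0.06 -0.04  0.02]
[-0.37342743  1.5509168   0.05988295]
```

It is home: about 38 N along the axis, 0.2 mm from the planned depth. I'll ease the push, check the j6 range, then wind with the hub grip (turns about tool +z).

```bash
python3 -m inch '[{"tx":0.0,"ty":0,"tz":-0.1,"ax":0,"ay":0,"az":0,"jaw":0.1},{"tx":0,"ty":0,"tz":-0.05,"ax":0,"ay":0,"az":0,"jaw":0.1},{"tx":0,"ty":0,"tz":0,"ax":0,"ay":0,"az":5,"jaw":0.1},{"tx":0,"ty":0,"tz":0,"ax":0,"ay":0,"az":5,"jaw":0.1},{"tx":0,"ty":0,"tz":0,"ax":0,"ay":0,"az":5,"jaw":0.1},{"tx":0,"ty":0,"tz":0,"ax":0,"ay":0,"az":5,"jaw":0.1},{"tx":0,"ty":0,"tz":0,"ax":0,"ay":0,"az":0,"jaw":0.1}]'
python3 - <<'E'
from plan import *
o=get_obs();p,Rm=toolpose(seatR(),0); delta(p,Rm); print(o["moment"],o["qpos"].round(2) if hasattr(o["qpos"],"round") else o["qpos"])
E
```

```text
t: 11.62
ee_pos: [608.4, 36.1, 134.6]
orientation: [-2.785, 0.602, -0.7]
ft_force: [-11.1, -1.3, 9.1]
width: 25.8
shift cm (tool now) [ 0.11 -0.05  0.03] turn deg [  0.1  -0.1 -20. ]
shift cm in target axes [ 0.12 -0.01  0.03]
[0.09107825 1.17179266 0.24372888] [-0.01  0.4   2.08  0.61  0.18 -0.16]
```

```bash
python3 -m inch '[{"tx":0,"ty":0,"tz":0,"ax":0,"ay":0,"az":10,"jaw":0.1},{"tx":0,"ty":0,"tz":0,"ax":0,"ay":0,"az":10,"jaw":0.1},{"tx":0,"ty":0,"tz":0,"ax":0,"ay":0,"az":10,"jaw":0.1},{"tx":0,"ty":0,"tz":0,"ax":0,"ay":0,"az":10,"jaw":0.1},{"tx":0,"ty":0,"tz":0,"ax":0,"ay":0,"az":10,"jaw":0.1},{"tx":0,"ty":0,"tz":0,"ax":0,"ay":0,"az":10,"jaw":0.1},{"tx":0,"ty":0,"tz":0,"ax":0,"ay":0,"az":10,"jaw":0.1},{"tx":0,"ty":0,"tz":0,"ax":0,"ay":0,"az":0,"jaw":0.1}]'
python3 - <<'E'
from plan import *
o=get_obs();p,Rm=toolpose(seatR(),0); delta(p,Rm); print(o["moment"],o["qpos"])
E
```

```text
t: 12.62
ee_pos: [607.9, 36.8, 134.4]
orientation: [-1.814, 1.96, -0.371]
ft_force: [-11.3, 3.5, 10.8]
width: 25.8
shift cm (tool now) [ 0.06 -0.18  0.03] turn deg [  0.1   0.  -90. ]
shift cm in target axes [0.18 0.06 0.03]
[0.90872707 1.30066252 0.59350899] [-0.01308554  0.39663648  2.07874153  0.61034047  0.1864149   1.06083237]
```

```bash
python3 -m inch '[{"tx":0,"ty":0,"tz":0,"ax":0,"ay":0,"az":10,"jaw":0.1},{"tx":0,"ty":0,"tz":0,"ax":0,"ay":0,"az":10,"jaw":0.1},{"tx":0,"ty":0,"tz":0,"ax":0,"ay":0,"az":10,"jaw":0.1},{"tx":0,"ty":0,"tz":0,"ax":0,"ay":0,"az":10,"jaw":0.1},{"tx":0,"ty":0,"tz":0,"ax":0,"ay":0,"az":10,"jaw":0.1},{"tx":0,"ty":0,"tz":0,"ax":0,"ay":0,"az":10,"jaw":0.1},{"tx":0,"ty":0,"tz":0,"ax":0,"ay":0,"az":10,"jaw":0.1},{"tx":0,"ty":0,"tz":0,"ax":0,"ay":0,"az":0,"jaw":0.1}]'
python3 - <<'E'
from plan import *
o=get_obs();p,Rm=toolpose(seatR(),0); delta(p,Rm); print(o["moment"],o["qpos"])
E
```

```text
t: 13.62
ee_pos: [608.3, 37.4, 134.7]
orientation: [-0.356, 2.595, 0.046]
ft_force: [-9.9, 6.9, 11.6]
width: 25.7
shift cm (tool now) [-0.08 -0.16  0.03] turn deg [   0.    0. -160.]
shift cm in target axes [0.13 0.13 0.03]
[1.5875435  0.89776479 0.98962623] [-0.01226433  0.39652997  2.07796376  0.6106662   0.18686871  2.28248212]
```

160° is wound with moderate forces. j6 is at 2.28, so I'll open, back off 1 cm, turn back a half turn and regrip (the open fingers clear both the hub and the grip).

```bash
python3 -m inch '[{"tx":0,"ty":0,"tz":0,"ax":0,"ay":0,"az":0,"jaw":0.68},{"tx":0,"ty":0,"tz":0,"ax":0,"ay":0,"az":0,"jaw":0.68},{"tx":-0.04,"ty":-0.08,"tz":0,"ax":0,"ay":0,"az":0,"jaw":0.68},{"tx":0,"ty":0,"tz":-0.5,"ax":0,"ay":0,"az":0,"jaw":0.68},{"tx":0,"ty":0,"tz":-0.5,"ax":0,"ay":0,"az":0,"jaw":0.68},{"tx":0,"ty":0,"tz":0,"ax":0,"ay":0,"az":-10,"jaw":0.68},{"tx":0,"ty":0,"tz":0,"ax":0,"ay":0,"az":-10,"jaw":0.68},{"tx":0,"ty":0,"tz":0,"ax":0,"ay":0,"az":-10,"jaw":0.68},{"tx":0,"ty":0,"tz":0,"ax":0,"ay":0,"az":-10,"jaw":0.68},{"tx":0,"ty":0,"tz":0,"ax":0,"ay":0,"az":-10,"jaw":0.68},{"tx":0,"ty":0,"tz":0,"ax":0,"ay":0,"az":-10,"jaw":0.68},{"tx":0,"ty":0,"tz":0,"ax":0,"ay":0,"az":-10,"jaw":0.68}]'
python3 -m inch '[{"tx":0,"ty":0,"tz":0,"ax":0,"ay":0,"az":-10,"jaw":0.68},{"tx":0,"ty":0,"tz":0,"ax":0,"ay":0,"az":-10,"jaw":0.68},{"tx":0,"ty":0,"tz":0,"ax":0,"ay":0,"az":-10,"jaw":0.68},{"tx":0,"ty":0,"tz":0,"ax":0,"ay":0,"az":-10,"jaw":0.68},{"tx":0,"ty":0,"tz":0,"ax":0,"ay":0,"az":-10,"jaw":0.68},{"tx":0,"ty":0,"tz":0,"ax":0,"ay":0,"az":-10,"jaw":0.68},{"tx":0,"ty":0,"tz":0,"ax":0,"ay":0,"az":-10,"jaw":0.68},{"tx":0,"ty":0,"tz":0,"ax":0,"ay":0,"az":-10,"jaw":0.68},{"tx":0,"ty":0,"tz":0,"ax":0,"ay":0,"az":-10,"jaw":0.68},{"tx":0,"ty":0,"tz":0,"ax":0,"ay":0,"az":-10,"jaw":0.68},{"tx":0,"ty":0,"tz":0,"ax":0,"ay":0,"az":-10,"jaw":0.68},{"tx":0,"ty":0,"tz":0,"ax":0,"ay":0,"az":0,"jaw":0.68}]'
python3 - <<'E'
from plan import *
o=get_obs();p,Rm=toolpose(seatR(),0); delta(p,Rm); print(o["moment"],o["qpos"],o["ft_force"])
w,d=viewer.get_image("wrist"); cal=cam("wrist"); G=seatR()@R.from_euler("z",-160,degrees=True).as_matrix()
im=w.copy(); b=np.array([(1,1),(-1,1),(-1,-1),(1,-1)])
im=cv2.resize(im,None,fx=1.4,fy=1.4,interpolation=cv2.INTER_CUBIC)
for lvl,r in [(0,13),(40,13)]:
    q=(proj("wrist",np.c_[b*r,np.full(4,lvl)]@G.T+S,cal)*1.4).astype(np.int32); cv2.polylines(im,[q],True,(255,255,0),1)
q=(proj("wrist",np.array([[80,0,10],[80,0,55]])@G.T+S,cal)*1.4).astype(np.int32); cv2.polylines(im,[q],False,(0,255,0),1)
save("seat.png",im)
E
```

```text
t: 15.12
ee_pos: [605.2, 34.0, 143.6]
orientation: [-1.82, 1.954, -0.378]
ft_force: [-0.6, 0.6, -0.3]
width: 59.9
t: 16.62
ee_pos: [605.2, 34.1, 143.6]
orientation: [-2.976, -0.406, -0.806]
ft_force: [0.5, -0.3, 0.8]
width: 59.4
shift cm (tool now) [-0.02 -0.11  0.98] turn deg [ 0.2 -0.1 20. ]
shift cm in target axes [-0.06 -0.1   0.99]
[-0.07053185  0.21256351  0.01624624] [-0.01776868  0.37539161  2.08232114  0.56777922  0.19895307 -0.81927872] [ 0.50900894 -0.33846915  0.76838846]
```

View pics/seat.png

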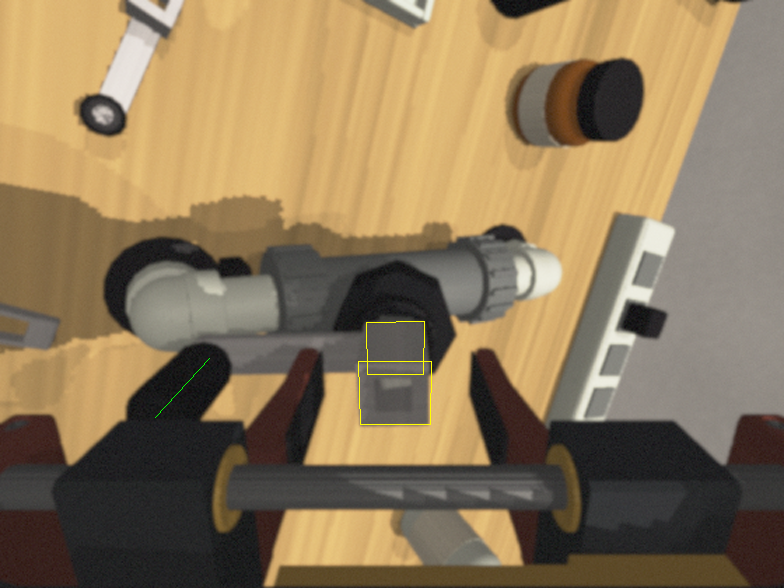

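The crank sits on the spindle exactly where predicted (hub at (395,390), grip at (180,385)). I'll correct by −1 mm in ty, advance, regrip and wind.

```bash
python3 -m inch '[{"tx":-0.02,"ty":-0.1,"tz":0.5,"ax":0,"ay":0,"az":0,"jaw":0.68},{"tx":0,"ty":0,"tz":0.5,"ax":0,"ay":0,"az":0,"jaw":0.3},{"tx":0,"ty":0,"tz":0,"ax":0,"ay":0,"az":0,"jaw":0.1},{"tx":0,"ty":0,"tz":0,"ax":0,"ay":0,"az":0,"jaw":0.1},{"tx":0,"ty":0,"tz":0,"ax":0,"ay":0,"az":0,"jaw":0.1},{"tx":0,"ty":0,"tz":0,"ax":0,"ay":0,"az":10,"jaw":0.1},{"tx":0,"ty":0,"tz":0,"ax":0,"ay":0,"az":10,"jaw":0.1},{"tx":0,"ty":0,"tz":0,"ax":0,"ay":0,"az":10,"jaw":0.1},{"tx":0,"ty":0,"tz":0,"ax":0,"ay":0,"az":0,"jaw":0.1}]'
python3 - <<'E'
from plan import *
o=get_obs();p,Rm=toolpose(seatR(2),0); delta(p,Rm); print(o["moment"]@seatR()[:,2],o["qpos"],o["ft_force"])
E
```

```text
t: 17.8
ee_pos: [608.8, 36.0, 133.9]
orientation: [-2.863, 0.359, -0.733]
ft_force: [-3.1, -1.5, -0.6]
width: 26.2
shift cm (tool now) [ 0.11 -0.04 -0.05] turn deg [-1.000e-01 -2.000e-01  1.701e+02]
shift cm in target axes [-0.12  0.02 -0.05]
0.05381563715848643 [-0.01352572  0.39840313  2.07770019  0.60778075  0.18411489 -0.33614703] [-3.06109829 -1.50372178 -0.6384065 ]
```

```bash
cat > st.py <<'E'
from plan import *
o=get_obs();p,Rm=toolpose(seatR(2),0); delta(p,Rm); print("axial torque",o["moment"]@seatR()[:,2],o["qpos"][5])
E
python3 -m inch '[{"tx":0,"ty":0,"tz":0,"ax":0,"ay":0,"az":10,"jaw":0.1},{"tx":0,"ty":0,"tz":0,"ax":0,"ay":0,"az":10,"jaw":0.1},{"tx":0,"ty":0,"tz":0,"ax":0,"ay":0,"az":10,"jaw":0.1},{"tx":0,"ty":0,"tz":0,"ax":0,"ay":0,"az":0,"jaw":0.1}]'; python3 st.py
```

```text
t: 18.3
ee_pos: [608.4, 36.3, 133.8]
orientation: [-2.582, 1.049, -0.622]
ft_force: [-5.2, -0.5, 1.2]
width: 25.8
shift cm (tool now) [ 0.12 -0.1  -0.04] turn deg [-0.000e+00 -1.000e-01  1.402e+02]
shift cm in target axes [-0.16 -0.   -0.04]
axial torque 0.04658311808767952 0.18600515580170635
```

```bash
python3 -m inch '[{"tx":0,"ty":0,"tz":0,"ax":0,"ay":0,"az":8,"jaw":0.1},{"tx":0,"ty":0,"tz":0,"ax":0,"ay":0,"az":8,"jaw":0.1},{"tx":0,"ty":0,"tz":0,"ax":0,"ay":0,"az":0,"jaw":0.1}]'; python3 st.py
```

```text
t: 18.68
ee_pos: [608.3, 36.5, 133.7]
orientation: [-2.374, 1.375, -0.549]
ft_force: [-5.9, -0.3, 1.8]
width: 25.9
shift cm (tool now) [ 0.11 -0.14 -0.04] turn deg [-0.000e+00 -1.000e-01  1.243e+02]
shift cm in target axes [-0.18 -0.02 -0.04]
axial torque 0.0074339021697374386 0.4645802929903421
```

```bash
python3 -m inch '[{"tx":0,"ty":0,"tz":0,"ax":0,"ay":0,"az":8,"jaw":0.1},{"tx":0,"ty":0,"tz":0,"ax":0,"ay":0,"az":0,"jaw":0.1}]'; python3 st.py
```

```text
t: 18.92
ee_pos: [608.2, 36.5, 133.7]
orientation: [-2.256, 1.526, -0.51]
ft_force: [-5.6, 1.4, 0.9]
width: 25.9
shift cm (tool now) [ 0.1  -0.16 -0.04] turn deg [-0.000e+00 -1.000e-01  1.163e+02]
shift cm in target axes [-0.19 -0.02 -0.04]
axial torque 0.006295036654063446 0.6041596657703945
```

```bash
python3 -m inch '[{"tx":0,"ty":0,"tz":0,"ax":0,"ay":0,"az":8,"jaw":0.1},{"tx":0,"ty":0,"tz":0,"ax":0,"ay":0,"az":0,"jaw":0.1}]'; python3 st.py
```

```text
t: 19.18
ee_pos: [608.1, 36.7, 133.7]
orientation: [-2.13, 1.668, -0.469]
ft_force: [-5.8, 1.4, 1.1]
width: 25.8
shift cm (tool now) [ 0.09 -0.17 -0.04] turn deg [ 0.000e+00 -1.000e-01  1.083e+02]
shift cm in target axes [-0.19 -0.04 -0.04]
axial torque 0.072623506289141 0.7437504161407309
```

```bash
python3 -m inch '[{"tx":0,"ty":0,"tz":0,"ax":0,"ay":0,"az":8,"jaw":0.1},{"tx":0,"ty":0,"tz":0,"ax":0,"ay":0,"az":0,"jaw":0.1}]'; python3 st.py
```

```text
t: 19.42
ee_pos: [608.1, 36.8, 133.7]
orientation: [-1.997, 1.802, -0.427]
ft_force: [-5.3, 1.8, 1.3]
width: 25.6
shift cm (tool now) [ 0.08 -0.19 -0.04] turn deg [ 0.000e+00 -1.000e-01  1.003e+02]
shift cm in target axes [-0.2  -0.05 -0.04]
axial torque 0.03344488918615274 0.8833914981467422
```

```bash
python3 -m inch '[{"tx":0,"ty":0,"tz":0,"ax":0,"ay":0,"az":6,"jaw":0.1},{"tx":0,"ty":0,"tz":0,"ax":0,"ay":0,"az":0,"jaw":0.1}]'; python3 st.py
```

```text
t: 19.68
ee_pos: [608.1, 36.9, 133.7]
orientation: [-1.893, 1.895, -0.395]
ft_force: [-6.7, 2.4, 1.6]
width: 26.0
shift cm (tool now) [ 0.07 -0.19 -0.04] turn deg [ 0.  -0.1 94.4]
shift cm in target axes [-0.2  -0.06 -0.04]
axial torque 0.2210421545292116 0.98738077431459
```

```bash
python3 -m inch '[{"tx":0,"ty":0,"tz":0,"ax":0,"ay":0,"az":6,"jaw":0.1},{"tx":0,"ty":0,"tz":0,"ax":0,"ay":0,"az":0,"jaw":0.1}]'; python3 st.py
```

```text
t: 19.92
ee_pos: [608.1, 37.0, 133.7]
orientation: [-1.786, 1.983, -0.362]
ft_force: [-6.7, 3.8, 1.7]
width: 26.0
shift cm (tool now) [ 0.06 -0.2  -0.04] turn deg [ 0.  -0.1 88.4]
shift cm in target axes [-0.2  -0.07 -0.04]
axial torque 0.6678155245869898 1.0913913076015291
```

```bash
python3 -m inch '[{"tx":0,"ty":0,"tz":0,"ax":0,"ay":0,"az":5,"jaw":0.1},{"tx":0,"ty":0,"tz":0,"ax":0,"ay":0,"az":0,"jaw":0.1},{"tx":0,"ty":0,"tz":0,"ax":0,"ay":0,"az":0,"jaw":0.1}]'; python3 st.py
```

```text
t: 20.3
ee_pos: [608.3, 37.0, 133.9]
orientation: [-1.694, 2.052, -0.335]
ft_force: [-7.2, 3.4, 2.3]
width: 26.4
shift cm (tool now) [ 0.05 -0.18 -0.04] turn deg [-0.  -0.1 83.5]
shift cm in target axes [-0.18 -0.07 -0.04]
axial torque 0.7096510546305708 1.1774255405940597
```

The torque plateaus at 0.7 N m and the jaws are being wedged open, so the valve is at its stop after about 270°. I'll unwind the wedge slightly and lift off along the axis.

```bash
python3 -m inch '[{"tx":0,"ty":0,"tz":0,"ax":0,"ay":0,"az":-4,"jaw":0.1},{"tx":0,"ty":0,"tz":0,"ax":0,"ay":0,"az":-3,"jaw":0.1},{"tx":0,"ty":0,"tz":0,"ax":0,"ay":0,"az":0,"jaw":0.1}]'; python3 st.py;  python3 -m inch '[{"tx":0,"ty":0,"tz":-0.3,"ax":0,"ay":0,"az":0,"jaw":0.1},{"tx":0,"ty":0,"tz":-0.4,"ax":0,"ay":0,"az":0,"jaw":0.1},{"tx":0,"ty":0,"tz":-0.5,"ax":0,"ay":0,"az":0,"jaw":0.1},{"tx":0,"ty":0,"tz":-0.5,"ax":0,"ay":0,"az":0,"jaw":0.1}]'; python3 st.py
```

```text
t: 20.68
ee_pos: [608.3, 36.9, 133.9]
orientation: [-1.823, 1.953, -0.374]
ft_force: [-5.4, 3.3, 2.9]
width: 26.4
shift cm (tool now) [ 0.07 -0.17 -0.04] turn deg [-0.  -0.1 90.5]
shift cm in target axes [-0.17 -0.06 -0.04]
axial torque 0.3199491645664627 1.055459269411139
t: 21.18
ee_pos: [601.0, 35.3, 146.4]
orientation: [-1.823, 1.956, -0.373]
ft_force: [19.8, 8.9, -34.9]
width: 26.1
shift cm (tool now) [ 0.05 -0.19  1.43] turn deg [ 0.  -0.2 90.4]
shift cm in target axes [-0.19 -0.05  1.43]
axial torque 0.28360779403561176 1.1230149833721448
```

```bash
cat > hubz.py <<'E'
from plan import *
w,d=viewer.get_image("wrist"); P=cloud("wrist",d)
G=seatR(); q=(P[d>0]-S)@G; s=(np.linalg.norm(q[:,:2],axis=1)<20)&(q[:,2]>20)&(q[:,2]<110)
h=np.histogram(q[s][:,2],bins=np.arange(20,110,3)); print(dict(zip(h[1][:-1].astype(int),h[0])))
k=q[(q[:,2]>-5)&(q[:,2]<110)&(abs(np.linalg.norm(q[:,:2],axis=1)-80)<14)&True]
E
python3 hubz.py
```

```text
{np.int64(20): np.int64(111), np.int64(23): np.int64(172), np.int64(26): np.int64(252), np.int64(29): np.int64(270), np.int64(32): np.int64(222), np.int64(35): np.int64(254), np.int64(38): np.int64(387), np.int64(41): np.int64(1582), np.int64(44): np.int64(85), np.int64(47): np.int64(96), np.int64(50): np.int64(85), np.int64(53): np.int64(122), np.int64(56): np.int64(101), np.int64(59): np.int64(119), np.int64(62): np.int64(124), np.int64(65): np.int64(146), np.int64(68): np.int64(136), np.int64(71): np.int64(142), np.int64(74): np.int64(140), np.int64(77): np.int64(145), np.int64(80): np.int64(289), np.int64(83): np.int64(115), np.int64(86): np.int64(115), np.int64(89): np.int64(115), np.int64(92): np.int64(124), np.int64(95): np.int64(75), np.int64(98): np.int64(72), np.int64(101): np.int64(114), np.int64(104): np.int64(125)}
```

The pads slid up and the crank is still home, bound by residual torque. I'll open, measure the hub's actual yaw, then regrip square to it.

```bash
python3 -m inch '[{"tx":0,"ty":0,"tz":0,"ax":0,"ay":0,"az":0,"jaw":0.6},{"tx":0,"ty":0,"tz":0,"ax":0,"ay":0,"az":0,"jaw":0.6},{"tx":0,"ty":0,"tz":0,"ax":0,"ay":0,"az":0,"jaw":0.6},{"tx":0,"ty":0,"tz":0,"ax":0,"ay":0,"az":0,"jaw":0.6}]'
cat >> hubz.py <<'E'
t=q[(np.linalg.norm(q[:,:2],axis=1)<24)&(q[:,2]>38)&(q[:,2]<46)]; r=cv2.minAreaRect(t[:,:2].astype(np.float32)); print("hub rect in seat frame",r,np.median(t[:,2]))
for lo,hi in [(8,34),(34,58)]:
    k=q[(q[:,2]>lo)&(q[:,2]<hi)&(abs(np.linalg.norm(q[:,:2],axis=1)-80)<14)]
    if len(k): print("knob angle",len(k),np.degrees(np.arctan2(np.median(k[:,1]),np.median(k[:,0]))),np.median(k,0))
o=get_obs(); X=G.T@R.from_rotvec(o["orientation"]).as_matrix()[:,0]; print("tool x angle in seat frame",np.degrees(np.arctan2(X[1],X[0])),"tcp in seat",G.T@(o["ee_pos"]-S),o["ft_force"],o["qpos"])
E
python3 hubz.py
```

```text
t: 21.72
ee_pos: [601.7, 34.2, 149.7]
orientation: [-1.814, 1.958, -0.377]
ft_force: [0.1, 0.0, 0.1]
width: 52.5
{np.int64(20): np.int64(137), np.int64(23): np.int64(177), np.int64(26): np.int64(249), np.int64(29): np.int64(232), np.int64(32): np.int64(223), np.int64(35): np.int64(253), np.int64(38): np.int64(645), np.int64(41): np.int64(1149), np.int64(44): np.int64(0), np.int64(47): np.int64(0), np.int64(50): np.int64(0), np.int64(53): np.int64(0), np.int64(56): np.int64(0), np.int64(59): np.int64(0), np.int64(62): np.int64(0), np.int64(65): np.int64(0), np.int64(68): np.int64(0), np.int64(71): np.int64(0), np.int64(74): np.int64(0), np.int64(77): np.int64(0), np.int64(80): np.int64(0), np.int64(83): np.int64(0), np.int64(86): np.int64(0), np.int64(89): np.int64(0), np.int64(92): np.int64(0), np.int64(95): np.int64(0), np.int64(98): np.int64(0), np.int64(101): np.int64(0), np.int64(104): np.int64(0)}
hub rect in seat frame ((-1.9776597023010254, 0.37457275390625), (27.394365310668945, 26.452451705932617), 24.299699783325195) 41.279397531527735
knob angle 249 108.56736756514455 [-23.66774282  70.45999855  18.06657087]
tool x angle in seat frame -89.9202010573489 tcp in seat [ 0.29959192 -0.14637033 27.12399158] [-0.811894    0.29915885  0.1727553 ] [-0.01749611  0.35942918  2.08733317  0.54024955  0.20767613  1.12706925]
```

The numbers disagree: the hub rectangle says about 246° of turn, but the tool turned about 270°. Time to look.

Run:
```python
from plan import *
w,d=viewer.get_image("wrist"); cal=cam("wrist"); s,ds=viewer.get_image("side")
b=np.array([(1,1),(-1,1),(-1,-1),(1,-1)]); tiles=[]
for n,a,k in [("wrist",w,2),("side",s,4)]:
    W,H=396//k,560//k; u,v=[int(t) for t in proj(n,S+seatR()@[0,30,25])[0]]; u0=max(0,min(560-W,u-W//2)); v0=max(0,min(420-H,v-H//2))
    im=cv2.resize(a[v0:v0+H,u0:u0+W],None,fx=k,fy=k,interpolation=cv2.INTER_CUBIC)
    for ang,col in [(-270,(255,255,0)),(-246,(0,255,0))]:
        G=seatR()@R.from_euler("z",ang,degrees=True).as_matrix()
        q=((proj(n,np.c_[b*13,np.full(4,40)]@G.T+S)-[u0,v0])*k).astype(np.int32); cv2.polylines(im,[q],True,col,1)
        q=((proj(n,np.array([[80,0,10],[80,0,55]])@G.T+S)-[u0,v0])*k).astype(np.int32); cv2.polylines(im,[q],False,col,1)
    tiles.append(im)
save("off.png",np.hstack(tiles))
```

```text
(no output)
```

View pics/off.png

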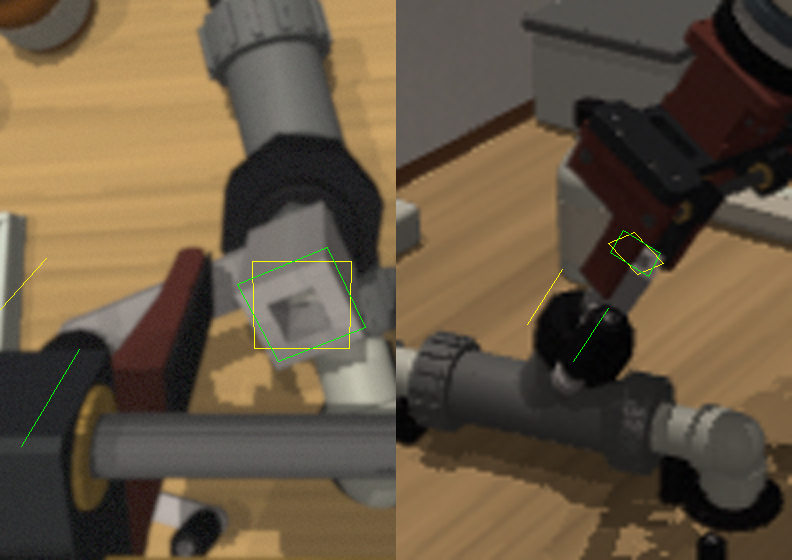

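The picture shows the hub (left half, at (300,300)) matches the green 246° outline. So the crank went back about 20° during the failed pull, and the spindle may have too. I'll regrip square to the hub and wind again to feel the stop.

```bash
python3 -m inch '[{"tx":0,"ty":0,"tz":0,"ax":0,"ay":0,"az":-8,"jaw":0.6},{"tx":0,"ty":0,"tz":0,"ax":0,"ay":0,"az":-8,"jaw":0.6},{"tx":0,"ty":0,"tz":0.5,"ax":0,"ay":0,"az":-8,"jaw":0.6},{"tx":0,"ty":0,"tz":0.6,"ax":0,"ay":0,"az":0,"jaw":0.6},{"tx":0,"ty":0,"tz":0.5,"ax":0,"ay":0,"az":0,"jaw":0.6},{"tx":0,"ty":0,"tz":0,"ax":0,"ay":0,"az":0,"jaw":0.3},{"tx":0,"ty":0,"tz":0,"ax":0,"ay":0,"az":0,"jaw":0.1},{"tx":0,"ty":0,"tz":0,"ax":0,"ay":0,"az":0,"jaw":0.1},{"tx":0,"ty":0,"tz":0,"ax":0,"ay":0,"az":0,"jaw":0.1}]'
cat > st.py <<'E'
from plan import *
o=get_obs(); G=seatR(); X=G.T@R.from_rotvec(o["orientation"]).as_matrix()[:,0]
p=G.T@(o["ee_pos"]-S); n=G[:,2]
print("tool angle",np.degrees(np.arctan2(X[1],X[0])).round(1),"tcp in seat",p.round(1),"force in seat",(G.T@o["ft_force"]).round(1),"torque",(n@o["moment"]).round(2),(n@(np.array(o["moment"]))).round(2),o["width"])
E
python3 st.py
```

```text
t: 23.0
ee_pos: [609.0, 36.6, 135.4]
orientation: [-2.221, 1.566, -0.502]
ft_force: [-1.4, 4.2, 0.7]
width: 25.7
tool angle -65.9 tcp in seat [-0.4  0.5 11. ] force in seat [-1.3  4.2  0.9] torque -0.06 -0.06 25.69231860676279
```

```bash
python3 -m inch '[{"tx":0,"ty":0,"tz":0,"ax":0,"ay":0,"az":6,"jaw":0.1},{"tx":0,"ty":0,"tz":0,"ax":0,"ay":0,"az":0,"jaw":0.1}]'; python3 st.py
```

```text
t: 23.25
ee_pos: [608.8, 36.1, 135.2]
orientation: [-2.126, 1.671, -0.472]
ft_force: [-3.3, 2.0, 0.8]
width: 25.7
tool angle -71.9 tcp in seat [-0.6  0.1 11. ] force in seat [-2.7  1.9  2.2] torque -0.05 -0.05 25.65400609245732
```

```bash
python3 -m inch '[{"tx":0,"ty":0,"tz":0,"ax":0,"ay":0,"az":6,"jaw":0.1},{"tx":0,"ty":0,"tz":0,"ax":0,"ay":0,"az":0,"jaw":0.1}]'; python3 st.py
```

```text
t: 23.5
ee_pos: [608.9, 36.4, 135.4]
orientation: [-2.028, 1.77, -0.44]
ft_force: [-1.7, 4.9, 2.9]
width: 25.9
tool angle -77.8 tcp in seat [-0.4  0.4 11. ] force in seat [-0.6  5.1  2.9] torque -0.03 -0.03 25.923645307432245
```

```bash
python3 -m inch '[{"tx":0,"ty":0,"tz":0,"ax":0,"ay":0,"az":6,"jaw":0.1},{"tx":0,"ty":0,"tz":0,"ax":0,"ay":0,"az":0,"jaw":0.1}]'; python3 st.py
```

```text
t: 23.75
ee_pos: [609.0, 36.7, 135.5]
orientation: [-1.925, 1.865, -0.408]
ft_force: [-2.3, 6.4, 3.1]
width: 25.9
tool angle -83.7 tcp in seat [-0.3  0.6 11. ] force in seat [-1.2  6.7  3.1] torque 0.16 0.16 25.851796882382118
```

```bash
python3 -m inch '[{"tx":0,"ty":0,"tz":0,"ax":0,"ay":0,"az":5,"jaw":0.1},{"tx":0,"ty":0,"tz":0,"ax":0,"ay":0,"az":0,"jaw":0.1}]'; python3 st.py; python3 hubz.py | tail -3
```

```text
t: 24.0
ee_pos: [609.0, 36.6, 135.5]
orientation: [-1.837, 1.939, -0.381]
ft_force: [-2.6, 5.9, 2.8]
width: 25.6
tool angle -88.7 tcp in seat [-0.3  0.6 11. ] force in seat [-1.5  6.1  3.1] torque 0.41 0.41 25.553392226492278
knob angle 1000 85.94085855105223 [ 5.13069903 72.29987552 25.21635407]
knob angle 3041 88.61395549345161 [ 1.83633503 75.89490931 53.83958608]
tool x angle in seat frame -88.62698060901978 tcp in seat [-0.29626911  0.58573297 10.98437934] [-1.65342328  4.73028355  2.55856607] [-0.01275246  0.39574031  2.07719174  0.60328159  0.18599797  1.04402497]
```

The crank turns with the tool. There is about 15° of free play, then torque rises again from about −84° (0.41 N m), the same stop as before. So the earlier "going back" was socket play. I'll load the stop once more, come back to mid-play (about −77°) and lift.

```bash
python3 -m inch '[{"tx":0,"ty":0,"tz":0,"ax":0,"ay":0,"az":5,"jaw":0.1},{"tx":0,"ty":0,"tz":0,"ax":0,"ay":0,"az":0,"jaw":0.1},{"tx":0,"ty":0,"tz":0,"ax":0,"ay":0,"az":0,"jaw":0.1}]'; python3 st.py; python3 -m inch '[{"tx":0,"ty":0,"tz":0,"ax":0,"ay":0,"az":-6,"jaw":0.1},{"tx":0,"ty":0,"tz":0,"ax":0,"ay":0,"az":-6,"jaw":0.1},{"tx":0,"ty":0,"tz":0,"ax":0,"ay":0,"az":-4,"jaw":0.1},{"tx":0,"ty":0,"tz":0,"ax":0,"ay":0,"az":0,"jaw":0.1}]'; python3 st.py;  python3 -m inch '[{"tx":0,"ty":0,"tz":-0.2,"ax":0,"ay":0,"az":0,"jaw":0.1},{"tx":0,"ty":0,"tz":-0.3,"ax":0,"ay":0,"az":0,"jaw":0.1},{"tx":0,"ty":0,"tz":0,"ax":0,"ay":0,"az":0,"jaw":0.1}]'; python3 st.py; python3 hubz.py | grep rect
```

```text
t: 24.42
ee_pos: [608.8, 36.6, 135.3]
orientation: [-1.748, 2.01, -0.354]
ft_force: [-2.5, 5.3, 3.1]
width: 25.9
tool angle -93.5 tcp in seat [-0.5  0.5 11. ] force in seat [-1.2  5.6  3.4] torque 0.71 0.71 25.916242844718532
t: 24.92
ee_pos: [609.1, 36.3, 135.4]
orientation: [-2.028, 1.77, -0.441]
ft_force: [-3.3, 4.8, 2.5]
width: 25.6
tool angle -77.8 tcp in seat [-0.3  0.3 11. ] force in seat [-2.1  4.9  3.3] torque 0.03 0.03 25.64873994170825
t: 25.3
ee_pos: [606.4, 35.8, 139.3]
orientation: [-2.027, 1.772, -0.44]
ft_force: [-1.4, 4.8, -0.4]
width: 25.8
tool angle -77.9 tcp in seat [-0.7  0.2 15.7] force in seat [-1.9  4.6 -0.1] torque 0.07 0.07 25.821602432735517
hub rect in seat frame ((-1.539362907409668, -0.17306900024414062), (27.663352966308594, 43.020633697509766), 11.037333488464355) 45.096207448889785
```

It lifts freely now (hub top 41→45 mm, no axial force). Continuing off the spindle.

```bash
python3 -m inch '[{"tx":0,"ty":0,"tz":-0.5,"ax":0,"ay":0,"az":0,"jaw":0.1},{"tx":0,"ty":0,"tz":-0.6,"ax":0,"ay":0,"az":0,"jaw":0.1},{"tx":0,"ty":0,"tz":-0.7,"ax":0,"ay":0,"az":0,"jaw":0.1},{"tx":0,"ty":0,"tz":-0.7,"ax":0,"ay":0,"az":0,"jaw":0.1},{"tx":0,"ty":0,"tz":-1,"ax":0,"ay":0,"az":0,"jaw":0.1},{"tx":0,"ty":0,"tz":-2,"ax":0,"ay":0,"az":0,"jaw":0.1},{"tx":0,"ty":0,"tz":-2,"ax":0,"ay":0,"az":0,"jaw":0.1},{"tx":0,"ty":0,"tz":0,"ax":0,"ay":0,"az":0,"jaw":0.1}]'; python3 st.py
python3 - <<'E'
from plan import *
w,d=viewer.get_image("wrist"); P=cloud("wrist",d); o=get_obs(); G=seatR(); T=R.from_rotvec(o["orientation"]).as_matrix()
q=(P[d>0]-o["ee_pos"])@T   # tool frame
t=q[(np.linalg.norm(q[:,:2],axis=1)<20)&(q[:,2]>-60)&(q[:,2]<15)]; h=np.histogram(t[:,2],np.arange(-60,16,3)); print(list(zip(h[1].astype(int).tolist(),h[0].tolist())))
# spindle square angle on bare spindle
q=(P[d>0]-S)@G; t=q[(np.linalg.norm(q[:,:2],axis=1)<11)&(q[:,2]>4)&(q[:,2]<30)]; print("spindle pts",len(t))
for th in range(0,90,6):
    from fit import sdf
    print(th,round(np.mean(np.abs(sdf(t@R.from_euler("z",th,degrees=True).as_matrix()))),2),end="; ")
# desired: tool down, crank x -> world +x; crank held with tool x = -crank x
print(); delta(np.array([491.5,299.7,o["ee_pos"][2]]),R.from_euler("z",182,degrees=True).as_matrix()@np.diag([1.,-1,-1])); delta(np.array([491.5,299.7,o["ee_pos"][2]]),np.diag([1.,-1,-1])); print(o["qpos"])
E
```

```text
t: 26.35
ee_pos: [570.3, 27.7, 206.4]
orientation: [-2.023, 1.771, -0.445]
ft_force: [-0.0, -0.9, -3.1]
width: 25.6
tool angle -77.9 tcp in seat [ 1.  -0.1 92.3] force in seat [-1.4 -1.3 -2.6] torque -0.0 -0.0 25.61496118287381
[(-60, 149), (-57, 220), (-54, 129), (-51, 112), (-48, 130), (-45, 119), (-42, 111), (-39, 117), (-36, 92), (-33, 1253), (-30, 979), (-27, 313), (-24, 309), (-21, 266), (-18, 242), (-15, 252), (-12, 223), (-9, 173), (-6, 133), (-3, 126), (0, 105), (3, 102), (6, 100), (9, 34), (12, 0)]
spindle pts 335
0 0.97; 6 0.96; 12 0.98; 18 0.98; 24 0.98; 30 0.97; 36 0.98; 42 1.0; 48 1.03; 54 1.06; 60 1.06; 66 1.06; 72 1.04; 78 1.01; 84 0.99; 
shift cm (tool now) [-28.01   3.88  -1.25] turn deg [-21.2  26.5  93.1]
shift cm in target axes [ 6.92 27.45  0.  ]
shift cm (tool now) [-28.01   3.88  -1.25] turn deg [-26.1 -20.1 -80.3]
shift cm in target axes [ -7.88 -27.19   0.  ]
[-0.03396005  0.2120374   2.11708831  0.37375553  0.31719333  1.07768667]
```

The crank is held well (underside about 9.5 mm past the TCP). I'll place it along tray +y, because the j6 range suits tool yaw −90°. Checking the neighbours' positions and the needed turn.

Run:
```python
from plan import *
z=np.load("scene0.npz"); P=cloud("scene",z["d"]); viewer.get_image("scene")
for t in ["siphon_bell","food_jar"]:
    for m in masks_of("scene",t)[:1]: q=P[m["pixels"]&(z["d"]>0)]; print(t,m["score"],m["location"],np.median(q,0).round())
o=get_obs(); print(R.from_rotvec(o["orientation"]).as_matrix().round(2))
delta(np.array([510,268,230.]),R.from_euler("z",-90,degrees=True).as_matrix()@np.diag([1.,-1,-1]))
```

```text
siphon_bell 0.77 [299.1, 273.8] [732. 286.  64.]
food_jar 0.89 [261.9, 274.8] [793. 220.  54.]
[[ 0.14 -0.86  0.49]
 [-0.99 -0.11  0.1 ]
 [-0.03 -0.5  -0.87]]
shift cm (tool now) [-24.67   1.31  -2.85] turn deg [-29.8   3.9   7.4]
shift cm in target axes [-23.99   5.99  -2.59]
```

```bash
python3 -m inch '[{"tx":0,"ty":0,"tz":-1,"ax":-9.9,"ay":1.3,"az":2.5,"jaw":0.1},{"tx":0,"ty":0,"tz":-1,"ax":-9.9,"ay":1.3,"az":2.5,"jaw":0.1},{"tx":0,"ty":0,"tz":-0.6,"ax":-10,"ay":1.3,"az":2.4,"jaw":0.1},{"tx":-3.4,"ty":0.85,"tz":0,"ax":0,"ay":0,"az":0,"jaw":0.1},{"tx":-3.4,"ty":0.85,"tz":0,"ax":0,"ay":0,"az":0,"jaw":0.1},{"tx":-3.4,"ty":0.85,"tz":0,"ax":0,"ay":0,"az":0,"jaw":0.1},{"tx":-3.4,"ty":0.85,"tz":0,"ax":0,"ay":0,"az":0,"jaw":0.1},{"tx":-3.4,"ty":0.85,"tz":0,"ax":0,"ay":0,"az":0,"jaw":0.1},{"tx":-3.4,"ty":0.85,"tz":0,"ax":0,"ay":0,"az":0,"jaw":0.1},{"tx":-3.4,"ty":0.85,"tz":0,"ax":0,"ay":0,"az":0,"jaw":0.1},{"tx":0,"ty":0,"tz":0,"ax":0,"ay":0,"az":0,"jaw":0.1},{"tx":0,"ty":0,"tz":0,"ax":0,"ay":0,"az":0,"jaw":0.1}]'
python3 - <<'E'
from plan import *
Rm=R.from_euler("z",-90,degrees=True).as_matrix()@np.diag([1.,-1,-1]); delta(np.array([510,268,16.]),Rm)
o=get_obs(); w,d=viewer.get_image("wrist"); P=cloud("wrist",d); q=(P[d>0]-o["ee_pos"])
# underside via hub top & knob top in world
t=q[(np.linalg.norm(q[:,:2],axis=1)<12)&(q[:,2]>20)&(q[:,2]<45)]; print("hubtop rel",np.median(t,0),len(t))
# crank arm plane: points near y +20..+65, |x|<9
t=q[(q[:,1]>30)&(q[:,1]<60)&(abs(q[:,0])<9)&(q[:,2]>-25)&(q[:,2]<20)]
if len(t)>20: print("arm z vs y",np.polyfit(t[:,1],t[:,2],1),len(t))
k=q[(q[:,1]>60)&(q[:,1]<95)&(abs(q[:,0])<20)&(q[:,2]>38)&(q[:,2]<52)]; print("knob top",np.median(k,0) if len(k) else None,len(k))
print(o["qpos"])
E
```

```text
t: 28.05
ee_pos: [499.0, 265.6, 226.8]
orientation: [-2.219, 2.194, -0.014]
ft_force: [0.3, 0.2, -1.7]
width: 25.9
shift cm (tool now) [-0.05 -0.66 21.1 ] turn deg [-1.2  0.5  0.6]
shift cm in target axes [-0.24 -1.1  21.08]
hubtop rel [-0.8053621   0.79338756 30.29311345] 1466
arm z vs y [ 0.00902087 -3.68082815] 1530
knob top [ 0.78376804 75.89286745 45.59214529] 2144
[ 4.68972299e-01  3.20918405e-01  1.77557461e+00 -1.94240531e-03
  1.02258016e+00  2.02967813e+00]
```

```bash
python3 -m inch '[{"tx":-0.2,"ty":-0.5,"tz":2,"ax":-1.2,"ay":0.5,"az":0.6,"jaw":0.1},{"tx":0,"ty":0,"tz":3,"ax":0,"ay":0,"az":0,"jaw":0.1},{"tx":0,"ty":0,"tz":3,"ax":0,"ay":0,"az":0,"jaw":0.1},{"tx":0,"ty":0,"tz":3,"ax":0,"ay":0,"az":0,"jaw":0.1},{"tx":0,"ty":0,"tz":3,"ax":0,"ay":0,"az":0,"jaw":0.1},{"tx":0,"ty":0,"tz":3,"ax":0,"ay":0,"az":0,"jaw":0.1},{"tx":0,"ty":0,"tz":2,"ax":0,"ay":0,"az":0,"jaw":0.1},{"tx":0,"ty":0,"tz":1,"ax":0,"ay":0,"az":0,"jaw":0.1},{"tx":0,"ty":0,"tz":0,"ax":0,"ay":0,"az":0,"jaw":0.1},{"tx":0,"ty":0,"tz":0,"ax":0,"ay":0,"az":0,"jaw":0.1}]'
python3 - <<'E'
from plan import *
Rm=R.from_euler("z",-90,degrees=True).as_matrix()@np.diag([1.,-1,-1]); delta(np.array([504,268,14.7]),Rm)
E
```

```text
t: 29.35
ee_pos: [505.4, 268.4, 28.7]
orientation: [-2.22, 2.22, -0.001]
ft_force: [0.4, -0.6, -1.7]
width: 25.7
shift cm (tool now) [0.05 0.14 1.4 ] turn deg [-0.1  0.1 -0. ]
shift cm in target axes [0.04 0.14 1.4 ]
```

```bash
python3 -m inch '[{"tx":0,"ty":0,"tz":0.5,"ax":0,"ay":0,"az":0,"jaw":0.1},{"tx":0,"ty":0,"tz":0.4,"ax":0,"ay":0,"az":0,"jaw":0.1},{"tx":0,"ty":0,"tz":0.3,"ax":0,"ay":0,"az":0,"jaw":0.1},{"tx":0,"ty":0,"tz":0.1,"ax":0,"ay":0,"az":0,"jaw":0.1},{"tx":0,"ty":0,"tz":0.1,"ax":0,"ay":0,"az":0,"jaw":0.1},{"tx":0,"ty":0,"tz":0,"ax":0,"ay":0,"az":0,"jaw":0.1},{"tx":0,"ty":0,"tz":0,"ax":0,"ay":0,"az":0,"jaw":0.1}]'
```

```text
t: 30.22
ee_pos: [504.7, 268.1, 15.0]
orientation: [-2.221, 2.221, -0.0]
ft_force: [-2.9, -1.0, 12.5]
width: 26.0
```

On the floor (12 N up). Ease, open, rise straight up, and check with a picture.

```bash
python3 -m inch '[{"tx":0,"ty":0,"tz":-0.05,"ax":0,"ay":0,"az":0,"jaw":0.1},{"tx":0,"ty":0,"tz":0,"ax":0,"ay":0,"az":0,"jaw":0.46},{"tx":0,"ty":0,"tz":0,"ax":0,"ay":0,"az":0,"jaw":0.46},{"tx":0,"ty":0,"tz":0,"ax":0,"ay":0,"az":0,"jaw":0.46},{"tx":0,"ty":0,"tz":-0.5,"ax":0,"ay":0,"az":0,"jaw":0.46},{"tx":0,"ty":0,"tz":-1.5,"ax":0,"ay":0,"az":0,"jaw":0.46},{"tx":0,"ty":0,"tz":-3,"ax":0,"ay":0,"az":0,"jaw":0.46},{"tx":0,"ty":0,"tz":-4,"ax":0,"ay":0,"az":0,"jaw":0.46},{"tx":0,"ty":0,"tz":-4,"ax":0,"ay":0,"az":0,"jaw":0.46},{"tx":0,"ty":0,"tz":-4,"ax":0,"ay":0,"az":0,"jaw":0.46},{"tx":0,"ty":0,"tz":-4,"ax":0,"ay":0,"az":0,"jaw":0.46},{"tx":0,"ty":0,"tz":0,"ax":0,"ay":0,"az":0,"jaw":0.46}]'
python3 - <<'E'
from plan import *
w,d=viewer.get_image("wrist"); P=cloud("wrist",d)
def box(s,nm):
    q=P[s]; print(nm,len(q)); 
    if len(q)>10: r=cv2.minAreaRect(q[:,:2].astype(np.float32)); print(q.mean(0).round(1),np.round(r[0],1),np.round(r[1],1),round(r[2],1))
box((d>0)&(np.linalg.norm(P[...,:2]-[505,268],axis=-1)<20)&(P[...,2]>41)&(P[...,2]<49),"hub")
box((d>0)&(np.linalg.norm(P[...,:2]-[505,348],axis=-1)<25)&(P[...,2]>54)&(P[...,2]<66),"knob")
box((d>0)&(abs(P[...,0]-505)<9)&(abs(P[...,1]-306)<18)&(P[...,2]>5)&(P[...,2]<18),"arm")
s,ds=viewer.get_image("side"); save("final_side.png",s); save("fin.png",np.hstack([cv2.resize(w,(400,300)),cv2.resize(s,(400,300))]))
# spindle square from the side image, magnified
c=cam("side"); u,v=[int(t) for t in proj("side",S+seatR()@[0,0,14],c)[0]]
cr=cv2.resize(s[v-22:v+23,u-30:u+30],(400,300),interpolation=cv2.INTER_CUBIC)
sc,_=viewer.get_image("scene")
save("fin.png",np.vstack([np.hstack([cv2.resize(w,(400,300)),cv2.resize(s,(400,300))]),np.hstack([cr,cv2.resize(sc,(400,300))])]))
E
```

```text
t: 31.72
ee_pos: [506.4, 269.0, 228.7]
orientation: [-2.216, 2.216, -0.004]
ft_force: [0.2, 0.5, 0.7]
width: 40.4
hub 374
[502.6 265.8  42.9] [502.7 266. ] [25.3 26.1] 89.6
knob 314
[503.3 345.4  57.2] [503.1 345.4] [21.7 21.5] 88.6
arm 364
[503.9 305.7   8.9] [503.7 306.1] [35.8 15.3] 89.7
```

View pics/fin.png

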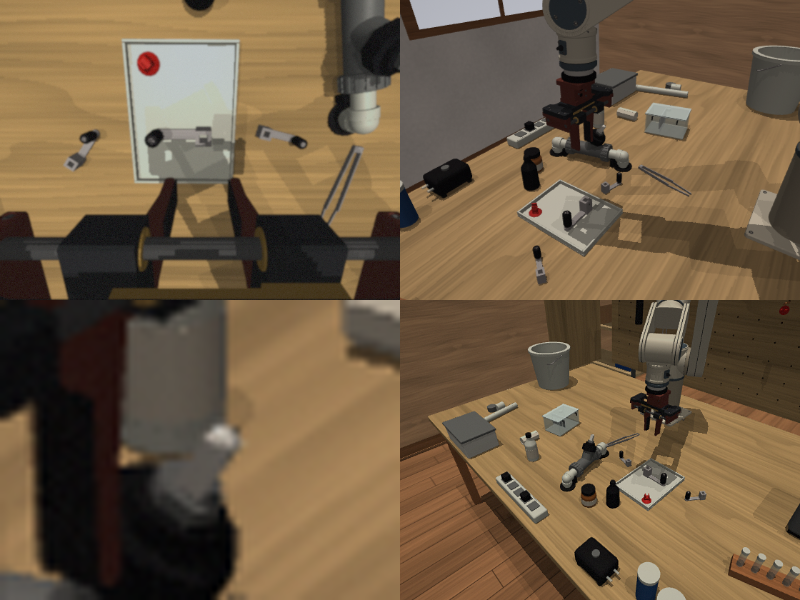

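The final picture shows the crank lying flat along tray y with the clip (148,63 in the first panel) untouched and the spindle bare. One last check: look at the bare spindle again for its angle.

```bash
python3 -m inch '[{"tx":0,"ty":0,"tz":0,"ax":0,"ay":0,"az":-10,"jaw":0.46},{"tx":0,"ty":0,"tz":0,"ax":0,"ay":0,"az":-10,"jaw":0.46},{"tx":0,"ty":0,"tz":0,"ax":0,"ay":0,"az":-10,"jaw":0.46},{"tx":0,"ty":0,"tz":0,"ax":0,"ay":0,"az":-10,"jaw":0.46},{"tx":0,"ty":0,"tz":0,"ax":0,"ay":0,"az":-10,"jaw":0.46},{"tx":0,"ty":0,"tz":0,"ax":0,"ay":0,"az":-10,"jaw":0.46},{"tx":0,"ty":0,"tz":0,"ax":0,"ay":0,"az":-10,"jaw":0.46},{"tx":0,"ty":0,"tz":0,"ax":0,"ay":0,"az":-10,"jaw":0.46},{"tx":0,"ty":0,"tz":0,"ax":0,"ay":0,"az":-10,"jaw":0.46}]'
python3 -m inch '[{"tx":1.2,"ty":3.6,"tz":0,"ax":0,"ay":0,"az":0,"jaw":0.46},{"tx":1.2,"ty":3.6,"tz":0,"ax":0,"ay":0,"az":0,"jaw":0.46},{"tx":1.2,"ty":3.6,"tz":0,"ax":0,"ay":0,"az":0,"jaw":0.46},{"tx":1.2,"ty":3.6,"tz":0,"ax":0,"ay":0,"az":0,"jaw":0.46},{"tx":1.2,"ty":3.6,"tz":0,"ax":0,"ay":0,"az":0,"jaw":0.46},{"tx":1.2,"ty":3.6,"tz":0,"ax":0,"ay":0,"az":0,"jaw":0.46},{"tx":1.2,"ty":3.6,"tz":0,"ax":0,"ay":0,"az":0,"jaw":0.46},{"tx":1.2,"ty":3.6,"tz":0,"ax":0,"ay":0,"az":0,"jaw":0.46},{"tx":0,"ty":0,"tz":0,"ax":0,"ay":0,"az":0,"jaw":0.46},{"tx":0,"ty":0,"tz":0,"ax":0,"ay":0,"az":0,"jaw":0.46}]'
python3 - <<'E'
from plan import *
from fit import sdf
from scipy.optimize import least_squares
G=seatR(); Ps=[]
for i in range(3):
    w,d=viewer.get_image("wrist"); P=cloud("wrist",d); Ps.append(P[d>0])
q=(np.vstack(Ps)-S)@G
t=q[(np.linalg.norm(q[:,:2],axis=1)<13)&(q[:,2]>-4)&(q[:,2]<33)]
for a0 in (0,30,60):
    f=lambda x: sdf((t-[x[1],x[2],x[3]])@R.from_euler("z",x[0]).as_matrix())
    r=least_squares(f,[np.radians(a0),0,0,0],loss="soft_l1",x_scale=[.1,1,1,1]); print(a0,np.degrees(r.x[0])%90-90,r.x[1:].round(1),round(r.cost/len(t),3))
E
```

```text
t: 33.0
ee_pos: [503.5, 267.5, 222.4]
orientation: [3.141, 0.009, -0.003]
ft_force: [0.4, -0.5, 0.0]
width: 40.3
t: 34.25
ee_pos: [599.5, -19.5, 222.9]
orientation: [-3.141, 0.001, 0.003]
ft_force: [0.0, 0.3, 1.0]
width: 40.4
0 -72.93881387796506 [-0.1  0.3  1. ] 0.179
30 -72.9387600892727 [-0.1  0.3  1. ] 0.179
60 -72.93869089899877 [-0.1  0.3  1. ] 0.179
```

The spindle measures about 253° net. That fits the socket contact onset at about −82° plus half the play, so it still rests at the stop. Handing in.

```bash
python3 -c "
from workcell import ctrl,get_obs
print(get_obs()['t'],ctrl.close_job())"
```

```text
the job is handed in; nothing more can be done
34.4 None
```

I shut the valve with the largest crank, the one in the tray. Then I lifted the crank off and laid it back flat in the tray by hand. The job was handed in at 34.4 s, and it reports no verdict.

**Winding:** I pushed the crank home (about 38 N at the seat) and wound it clockwise by the hub in two grips. It came up against a stop at 0.7 N m, felt twice at the same place.

**Lift-off:** The first pull failed. The crank was still bound by leftover torque, so the pads slid up the hub, and a reading then showed the crank turned back about 20°. I regripped, wound to the stop again, came back into the free play, and it lifted off without force.

**Last checks:**
- **Crank:** the hub is at about (503, 266) mm and the grip at (503, 345) mm, inside the tray walls. It is level and let go, with the hub up.
- **Valve:** the bare spindle measures about 253° clockwise from where it started. That fits the stop once socket play is allowed for, but it does not prove it: the starting angle was never measured, so "fully shut" rests on the stop torque.
- **Other things:** they look unmoved in the final picture, and the arm was clear of everything. I did not measure their positions again.

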